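Feed one rosette blank into the forging tray

ROBOT

A 7-joint arm with a two-finger parallel gripper is mounted at the origin on the work surface. World frame = base frame: x ahead of the robot, y to its left, z up, the work surface at z = 0. Lengths are in m, angles in rad, forces in N, time in s.
With the tool pointing down it reaches from about 0.4 to 0.85 m from the base axis. Payload 10.4 kg.
Tool frame: the origin (TCP) lies midway between the tips of the shut fingers; the grasp point (between the pads) lies 19 mm behind it; z points along the fingers, y is the direction in which the jaws open and shut (so a half turn about z gives the same grasp; the last joint's range is limited). The gripper opens to 85 mm and grips with 20 to 120 N. Pads are 22 mm wide; open, the fingers measure 114 mm over their backs; the gripper's body (76 mm by 85 mm) begins 54 mm behind the grasp point. The pads swing forward as they close: fully open they stand 13 mm farther back than shut.
Start: joints at [1.229, 0.332, -0.065, 1.46, 0.022, 1.35, -0.088], TCP at [0.196, -0.594, 0.21] pointing down, gripper open.
Joint ranges: [-2.6, 2.6], [-0.5, 2.12], [-1.47, 1.34], [0.16, 2.42], [-1.27, 4.41], [0.06, 2.06], [-2.6, 2.6]. Speed limits (rad/s): [2.22, 2.22, 2.79, 2.79, 3.14, 3.14, 3.14].

INTERFACE

Orientations are given as a unit quaternion [x, y, z, w].
In Python, from rig import * gives the robot as it stands.
- The arm moves only by the tool carry_out, never from a script. Its argument "plan" is a list of rows, each an object of numbers: "hand": the opening in per cent of the stroke, from 0 (shut) to 100 (fully open); "x", "y", "z": the shift along the tool's x, y, z in cm; "spin": the turn about the tool's z in degrees. In form: [{"hand": .., "x": .., "y": .., "z": .., "spin": ..}, ...]. A call has exactly 10 rows; each row is the pose to reach, as a shift and turn from the pose measured when the call began, along the tool's axes at that moment; what a row does not reach only later rows make up. A row lasts 1/8 s, in which the tool goes at most 62.5 mm and 10.7 degrees, less where a joint would pass 70% of its speed; a pose out of reach is approached as far as the arm can. A call with a gripper value outside its range is refused whole. The fingers move at their own pace and stop on an object; "squeeze" is the grip in N (left out, the last holds). Time passes only in rows, so rows that repeat a pose let the fingers close, or fill a call up. It gives the time, the measured TCP pose, the force and the opening at its end, in the units of the state.
- sense(): the state, without advancing time (a new reading comes with each control period).
- capture(name): name is "scene" or "side" or "wrist"; returns a dict with "pixels" (400x640x3 uint8, red, green, blue), "z_map" (400x640 float32, m along the optical axis (not along the pixel's ray), 0 where there is no reading), "fx", "fy", "cx", "cy" (pixels), "extrinsics" (4x4, takes a point from camera to world coordinates). Camera axes: x right, y down, z forward; pixel columns grow to the right and rows downward; lengths in m; the calibration is good to about 2 mm. A picture is of the moment at which its call begins.
- sign_off(): hands the job in, once; it reports no verdict.
The state is a dict: "t": time; "joint_positions": joint angles; "qvel": joint speeds; "joint_torque": joint torques, N m; "tcp_pos": TCP position; "tcp_rot": TCP orientation; "wrist_force": force on the tool from outside, world axes, zero at the start; "moment": the same for the moment, N m; "width": finger opening in m.
Only numpy, scipy, OpenCV 4.12 (cv2) and the standard library are available. Lean on these libraries where they do the work, as an engineer would, in place of code of your own. Each camera call takes 0.05 s, during which the arm holds its last target.

TASK

Press the dispenser's red plunger all the way down once, so that a single steel blank comes out on the delivery deck, and let the plunger come fully up again. Then nudge the blank sideways along the deck with a fingertip until it drops off the edge into the aluminium tray. Push it only, never pick it up; leave the other blanks in the magazine, the tray in its place and everything else on the bench alone.

Things in the scene. Friction and masses are not known exactly. Their poses are not given: they have to be found in the camera images.
- dispenser: green bench dispenser for round steel blanks, bolted down. Origin on the bench under the magazine's centre; +x is the direction in which a blank is ejected, +z up. In mm along x: plunger at -86, green cheek plates -112 to -28 (46 wide, up to 137 high with the head bush 143), magazine -24 to +24, delivery deck 25 to 82
- magazine_top (a point): centre of the magazine's open top, 101 mm above the bench: an upright square channel, 47 mm wide outside, 39 inside, with a sight slot in front; five blanks are stacked in it on the level of the deck
- deck (a point): middle of the flat steel delivery deck, on its top, 45 mm above the bench. The deck is 90 mm wide (dispenser's y -45 to +45), 6 thick. A lip 6 mm high (dispenser's x 78 to 82) closes its front; its left and right sides are open and overhang
- plunger (a joint): travel of the red plunger: 0 up, 0.030 (m) fully down on its stop. Spring return: 6 N to start, 12 N at the bottom, plus a few N of friction. A bell crank drives a brass blade under the magazine 1.67 times as far; only a full stroke (over 26 mm) puts the lowest blank wholly on the deck, its centre 48 mm ahead of the dispenser's origin. Each further stroke ejects one more
- plunger_top (a point): centre of the flat top of the plunger's red mushroom knob, 42 mm across, 200 mm above the bench when up; it moves straight down
- blank0_center (a point): centre of the lowest blank in the magazine, the one that comes out first: a plain steel disc 36 mm in diameter, 8 mm thick, 64 g, at the start at z 49 mm. Flat on the deck its top is at z 53 mm.
- blank1_center (a point): centre of blank number 2 from below in the magazine (same disc, 36 x 8 mm); it drops 8 mm when a blank goes out
- blank2_center (a point): centre of blank number 3 from below in the magazine (same disc, 36 x 8 mm); it drops 8 mm when a blank goes out
- blank3_center (a point): centre of blank number 4 from below in the magazine (same disc, 36 x 8 mm); it drops 8 mm when a blank goes out
- blank4_center (a point): centre of blank number 5 from below in the magazine (same disc, 36 x 8 mm); it drops 8 mm when a blank goes out
- tray: shallow loose aluminium tray, 110 x 130 x 28 mm (x, y, z), walls and floor 3 mm, 0.7 kg. Origin at the centre of its underside; its axes nearly parallel to the dispenser's. It stands beside the delivery deck, left or right, its near rim tucked about 12 mm under the overhanging deck edge, so a blank pushed over that edge falls into it
- tin: bystander: small copper-coloured flux tin with a pale lid, 56 mm across, 45 high, on the deck's other side; origin under its centre
- punch: bystander: steel punch standing upright, 24 mm across, 90 high; origin under its centre
- hammer: bystander: hammer lying on the bench, 280 mm long; origin on its underside
- horseshoe: bystander: steel horseshoe lying flat, about 130 mm across, 9 thick; origin at the middle of its underside

How it is judged:
By the outcome, as a careful person would: the job done as asked, in the order asked, and still so for the second after the job is handed in, with the robot touching nothing.
It also fails if it takes over 40 s, if anything falls off the work surface, if the arm or the gripper's body presses on something with over 40 N, if the wrist force passes 120 N, or if a joint passes its speed limit or range.

## Working session

There is one attempt and no reset: what is moved stays moved. The work goes in short steps, Python scripts to look and compute and a tool call to move; the robot and the scene stay as the last step left them, time stands still between calls to the robot, and variables do not carry over. Pictures are saved under pics/ and viewed, and the job is handed in when it is done.

Besides the shell and the picture viewer there is one more tool, called after "Emit:" in YAML: its name, and indented under it one key for each argument. carry_out: Moves the arm, as the interface text tells. Its arguments: {"type":"object","properties":{"plan":{"type":"array","items":{"type":"object","properties":{"hand":{"type":"number"},"x":{"type":"number"},"y":{"type":"number"},"z":{"type":"number"},"spin":{"type":"number"}}}},"squeeze":{"type":"number"}},"required":["plan"]}

```bash
ls; mkdir -p pics
cat > h.py <<'E'
from rig import *
import numpy as np, cv2
def snap(n,f):
    c=capture(n); cv2.imwrite('pics/'+f,cv2.cvtColor(c['pixels'],cv2.COLOR_RGB2BGR)); np.savez('pics/'+f[:-4]+'.npz',**c); return c
def cloud(c):
    z=np.asarray(c['z_map'],float); v,u=np.mgrid[:z.shape[0],:z.shape[1]]
    P=np.stack([(u-c['cx'])/c['fx']*z,(v-c['cy'])/c['fy']*z,z],-1); E=np.asarray(c['extrinsics'])
    W=P@E[:3,:3].T+E[:3,3]; W[z==0]=np.nan; return W
E
python3 - <<'E'
from h import *
print(sense())
for n in ['scene','side','wrist']: snap(n,n+'0.png')
E
```

```text
pics
{'t': 0.0, 'joint_positions': array([ 1.22942767,  0.33284726, -0.06466976,  1.46095539,  0.02160941,
        1.34987478, -0.08849787]), 'qvel': array([ 0.00014179, -0.00036659, -0.00046981,  0.000462  ,  0.00053642,
       -0.00139127, -0.00134682]), 'joint_torque': array([ 1.97444010e-04, -6.25438786e+01,  4.91966552e-02, -3.91613674e+01,
        1.62343145e-02,  9.73766029e-03, -1.38405417e-05]), 'tcp_pos': array([ 0.19572064, -0.59314065,  0.20882452]), 'tcp_rot': array([ 9.87325192e-01,  1.58708798e-01, -1.51355003e-04, -6.77944361e-04]), 'wrist_force': array([-0.51758247, -0.09553193, -0.04370477]), 'moment': array([-0.01051853, -0.02974001, -0.00352865]), 'width': 0.08514641315505045}
```

View pics/scene0.png

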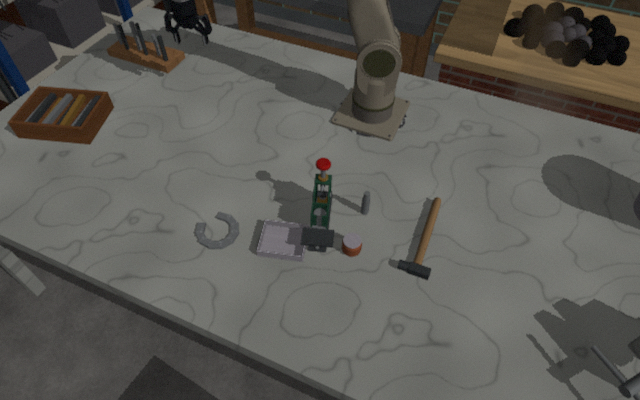

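View pics/side0.png

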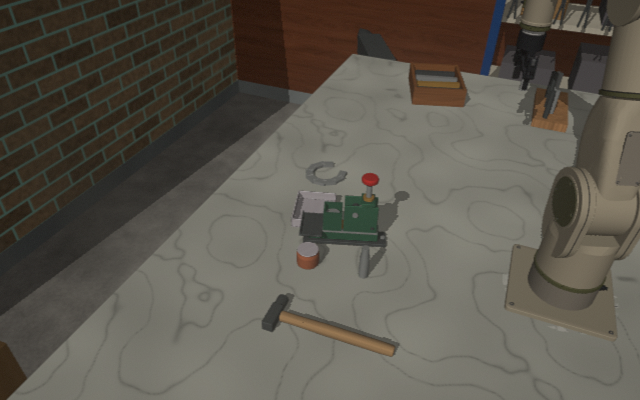

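View pics/wrist0.png

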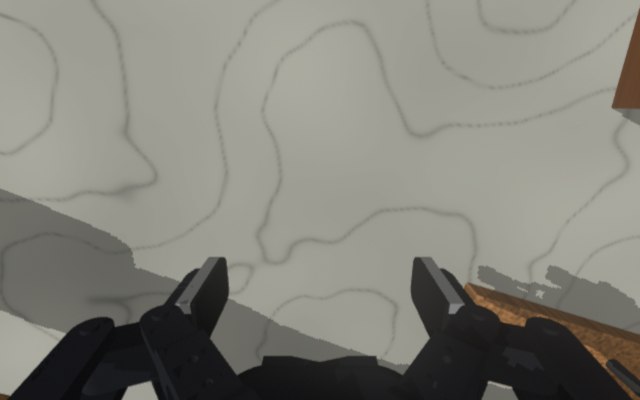

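The scene view shows the red knob at (323,164), the dispenser running down to the deck at (318,238), the tray at (282,240), and the tin at (352,244). The side view agrees: knob at (370,180), deck at (315,225).

Run:
```python
from h import *
for n in ['scene0','side0']:
    c=dict(np.load(f'pics/{n}.npz')); W=cloud(c); p=c['pixels'].astype(int)
    m=(p[...,0]>120)&(p[...,1]<60)&(p[...,2]<70)&(W[...,2]>.15)&(W[...,2]<.25)&(W[...,0]>.2)&(W[...,0]<.9)
    Q=W[m]; print(n,'knob',len(Q),Q.min(0),Q.max(0))
    T=Q[Q[:,2]>np.nanmax(Q[:,2])-.006]; print(' top',len(T),np.median(T,0),(T.min(0)+T.max(0))/2)
    kx,ky=(T.min(0)+T.max(0))[:2]/2
    near=np.hypot(W[...,0]-kx-.1,W[...,1]-ky)<.2
    m=near&(abs(W[...,2]-.045)<.004)
    # deck dark: gray low
    d=m&(p.max(-1)<75)&(p.max(-1)-p.min(-1)<18)
    ys,xs=np.where(d)
    Q=W[d].astype(np.float32); print(' deck pts',len(Q),Q.min(0),Q.max(0), cv2.minAreaRect(Q[:,:2]))
    g=near&(p[...,1]>p[...,0]+15)&(p[...,1]>p[...,2]+5)&(W[...,2]>.06); Q=W[g].astype(np.float32); print(' green',len(Q),Q.min(0),Q.max(0),cv2.minAreaRect(Q[:,:2]))
    cv2.imwrite(f'pics/{n}_crop.png',cv2.resize(cv2.cvtColor(c['pixels'],cv2.COLOR_RGB2BGR)[140:290,180:450] if n=='scene0' else cv2.cvtColor(c['pixels'],cv2.COLOR_RGB2BGR)[150:300,250:450],None,fx=3,fy=3,interpolation=cv2.INTER_CUBIC)*1)
```

```text
scene0 knob 22 [0.47268031 0.01976786 0.19484759] [0.49728969 0.03445197 0.2011266 ]
 top 21 [0.4898684  0.02918838 0.19866484] [0.484985   0.02710991 0.19845657]Traceback (most recent call last):
  File "<stdin>", line 13, in <module>
cv2.error: OpenCV(4.12.0) /io/opencv/modules/imgproc/src/convhull.cpp:143: error: (-215:Assertion failed) total >= 0 && (depth == CV_32F || depth == CV_32S) in function 'convexHull'
```

Run:
```python
from h import *
for n in ['scene0','side0']:
    c=dict(np.load(f'pics/{n}.npz')); W=cloud(c); p=c['pixels'].astype(int)
    R=(abs(W[...,0]-.58)<.2)&(abs(W[...,1]-.02)<.2)
    def rep(l,m):
        Q=W[m&R].astype(np.float32)
        if len(Q)<4: print(n,l,len(Q)); return
        print(n,l,len(Q),Q.min(0).round(4),Q.max(0).round(4),cv2.minAreaRect(Q[:,:2]),np.median(Q[:,2]))
    red=(p[...,0]>2*p[...,1])&(p[...,0]>70)
    rep('knobtop',(W[...,2]>.193)&(W[...,2]<.21)); rep('red',red&(W[...,2]>.17))
    green=(p[...,1]>p[...,0]*1.3)&(W[...,2]>.06)
    rep('green',green)
    rep('deck',(abs(W[...,2]-.045)<.003)&(p.max(-1)-p.min(-1)<15)&(p.max(-1)<90)&(W[...,0]>.58))
    rep('tray',(W[...,2]>.015)&(W[...,2]<.032)&(W[...,1]<-.01)&(W[...,1]>-.14)&(W[...,0]>.56))
    rep('tin',(W[...,2]>.043)&(W[...,2]<.049)&(p.max(-1)>100))
    im=cv2.cvtColor(c['pixels'],cv2.COLOR_RGB2BGR); im=im[140:290,180:450] if n=='scene0' else im[150:300,250:450]
    cv2.imwrite(f'pics/{n}_crop.png',cv2.resize(cv2.convertScaleAbs(im,alpha=1.6),None,fx=2.9,fy=2.9,interpolation=cv2.INTER_CUBIC))
```

```text
Traceback (most recent call last):
cv2.error: OpenCV(4.12.0) /io/opencv/modules/imgproc/src/convhull.cpp:143: error: (-215:Assertion failed) total >= 0 && (depth == CV_32F || depth == CV_32S) in function 'convexHull'
```

Slice isn't contiguous; fix.

```bash
cat > meas.py <<'E'
from h import *
def run(n):
    c=dict(np.load(f'pics/{n}.npz')); W=cloud(c); p=c['pixels'].astype(int)
    R=(abs(W[...,0]-.58)<.2)&(abs(W[...,1]-.02)<.2)
    def rep(l,m):
        Q=W[m&R].astype(np.float32)
        if len(Q)<4: print(n,l,len(Q)); return
        print(n,l,len(Q),Q.min(0).round(4),Q.max(0).round(4),[np.round(a,4) for a in cv2.minAreaRect(np.ascontiguousarray(Q[:,:2]).reshape(-1,1,2))],np.median(Q,0).round(4))
    red=(p[...,0]>2*p[...,1])&(p[...,0]>70)
    rep('knobtop',(W[...,2]>.193)&(W[...,2]<.21)); rep('red',red&(W[...,2]>.17))
    green=(p[...,1]>p[...,0]*1.3)&(W[...,2]>.06)
    rep('green',green)
    rep('deck',(abs(W[...,2]-.045)<.003)&(p.max(-1)-p.min(-1)<15)&(p.max(-1)<90)&(W[...,0]>.58))
    rep('tray',(W[...,2]>.015)&(W[...,2]<.032)&(W[...,1]<-.01)&(W[...,1]>-.14)&(W[...,0]>.56))
    rep('tin',(W[...,2]>.043)&(W[...,2]<.049)&(p.max(-1)>100))
    im=cv2.cvtColor(c['pixels'],cv2.COLOR_RGB2BGR); im=im[140:290,180:450] if n.startswith('scene') else im[150:300,250:450]
    cv2.imwrite(f'pics/{n}_crop.png',cv2.resize(cv2.convertScaleAbs(im,alpha=1.6),None,fx=2.9,fy=2.9,interpolation=cv2.INTER_CUBIC))
import sys
for n in sys.argv[1:]: run(n)
E
python3 meas.py scene0 side0
```

```text
scene0 knobtop 139 [ 0.4601 -0.0067  0.193 ] [0.5027 0.0351 0.2024] [array([0.4812, 0.0157]), array([0.04  , 0.0382]), np.float64(24.2501)] [0.4847 0.0157 0.1986]
scene0 red 139 [ 0.4601 -0.002   0.1877] [0.5025 0.0351 0.2024] [array([0.4811, 0.0166]), array([0.0405, 0.0367]), np.float64(10.823)] [0.4849 0.0174 0.1986]
scene0 green 405 [ 0.4611 -0.0094  0.0603] [0.5931 0.0688 0.1399] [array([0.5259, 0.0298]), array([0.1279, 0.0455]), np.float64(17.9594)] [0.5408 0.0332 0.0982]
scene0 deck 432 [0.5805 0.0103 0.042 ] [0.6529 0.143  0.048 ] [array([0.6053, 0.0747]), array([0.0653, 0.1276]), np.float64(17.18)] [0.6119 0.0552 0.0443]
scene0 tray 244 [ 0.5822 -0.1122  0.015 ] [ 0.7147 -0.0101  0.0315] [array([ 0.6477, -0.0484]), array([0.1163, 0.1064]), np.float64(14.5525)] [ 0.6407 -0.0655  0.0241]
scene0 tin 162 [0.5596 0.1249 0.043 ] [0.6089 0.1743 0.0485] [array([0.5852, 0.1505]), array([0.0511, 0.0438]), np.float64(47.1989)] [0.5838 0.1496 0.0448]
side0 knobtop 153 [ 0.4566 -0.0036  0.1933] [0.4968 0.0353 0.2025] [array([0.4762, 0.016 ]), array([0.0389, 0.0387]), np.float64(61.5175)] [0.4752 0.0189 0.1994]
side0 red 167 [ 0.4579 -0.0036  0.1879] [0.4968 0.0353 0.2016] [array([0.4763, 0.0166]), array([0.0385, 0.0368]), np.float64(67.2355)] [0.4763 0.0226 0.1985]
side0 green 1220 [ 0.4475 -0.0152  0.0601] [0.5864 0.0717 0.1364] [array([0.5169, 0.0287]), array([0.1336, 0.0523]), np.float64(18.094)] [0.5078 0.0385 0.0956]
side0 deck 426 [0.581  0.0075 0.0421] [0.6466 0.1093 0.048 ] [array([0.6098, 0.0582]), array([0.0555, 0.093 ]), np.float64(18.0939)] [0.6087 0.0573 0.0449]
side0 tray 183 [ 0.5962 -0.1153  0.0151] [ 0.7087 -0.0104  0.0306] [array([ 0.6492, -0.0661]), array([0.1137, 0.0779]), np.float64(20.1092)] [ 0.6608 -0.0941  0.0237]
side0 tin 222 [0.4381 0.0225 0.043 ] [0.6465 0.1759 0.0488] [array([0.5416, 0.0923]), array([0.195 , 0.1596]), np.float64(5.6641)] [0.5787 0.1487 0.0448]
```

```bash
sleep 3
```

```text
(no output)
```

View pics/scene0_crop.png

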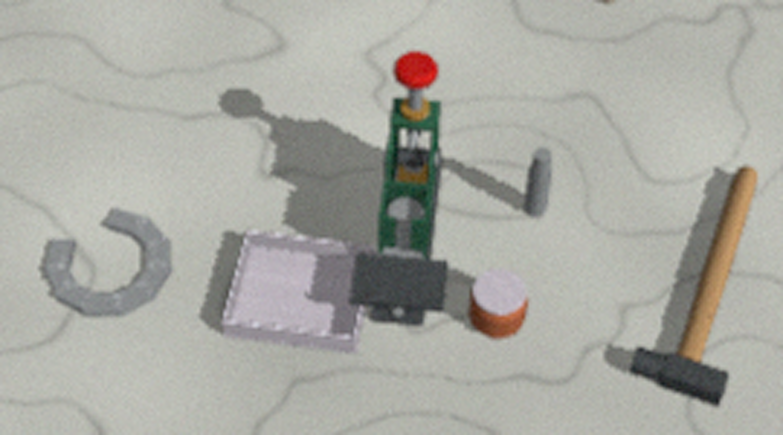

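View pics/side0_crop.png

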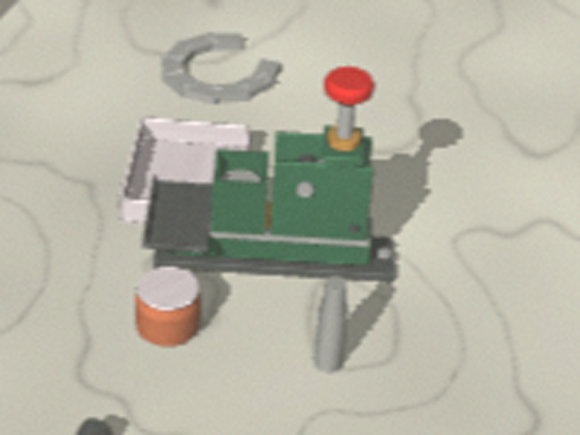

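Knob centre is about (0.479, 0.016), top at z 0.199, which fits. Dispenser yaw is about 18°, and it predicts the deck centre at (0.611, 0.059), against 0.610, 0.058 measured. The tool is already aligned at 18.3°, so tool +y is nearly the push direction toward the tray. First I'll rise and travel over with the hand shut.

Emit:
carry_out:
  plan:
    - {"hand": 0, "x": 1, "y": -1, "z": -3, "spin": 0}
    - {"hand": 0, "x": 4, "y": -4, "z": -6, "spin": 0}
    - {"hand": 0, "x": 8, "y": -8, "z": -7, "spin": 0}
    - {"hand": 0, "x": 12, "y": -12, "z": -7, "spin": 0}
    - {"hand": 0, "x": 16, "y": -16, "z": -7, "spin": 0}
    - {"hand": 0, "x": 20, "y": -20, "z": -7, "spin": 0}
    - {"hand": 0, "x": 24, "y": -24, "z": -7, "spin": 0}
    - {"hand": 0, "x": 28, "y": -28, "z": -7, "spin": 0}
    - {"hand": 0, "x": 32, "y": -32, "z": -7, "spin": 0}
    - {"hand": 0, "x": 35, "y": -35, "z": -7, "spin": 0}
  squeeze: 40

```text
t: 1.4
tcp_pos: [0.4191, -0.1488, 0.2794]
tcp_rot: [0.987, 0.16, -0.0, -0.0]
wrist_force: [0.9, 0.2, 0.3]
width: 0.0
```

```bash
cat > go.py <<'E'
from h import *
import sys
from scipy.spatial.transform import Rotation as Rn
s=sense(); R=Rn.from_quat(s['tcp_rot']).as_matrix()
print('t',s['t'],'tcp',s['tcp_pos'].round(4),'F',s['wrist_force'].round(2),'w',round(s['width'],4),'\nR',R.round(3).tolist(),'q',s['joint_positions'].round(2))
if len(sys.argv)>3:
    g=np.array([float(a) for a in sys.argv[1:4]]); print('shift cm',(R.T@(g-s['tcp_pos'])*100).round(2))
E
python3 go.py .479 .016 .225
```

```text
t 1.4 tcp [ 0.4191 -0.1488  0.2794] F [0.92 0.21 0.34] w 0.0 
R [[0.949, 0.315, -0.0], [0.315, -0.949, 0.001], [0.0, -0.001, -1.0]] q [ 0.79 -0.08 -0.51  1.77 -0.04  1.44 -0.97]
shift cm [ 10.88 -13.75   5.45]
```

Emit:
carry_out:
  plan:
    - {"hand": 0, "x": 2.5, "y": -3, "z": 0, "spin": 0}
    - {"hand": 0, "x": 5.5, "y": -7, "z": 0, "spin": 0}
    - {"hand": 0, "x": 8.5, "y": -10.5, "z": 0, "spin": 0}
    - {"hand": 0, "x": 10.5, "y": -13, "z": 1, "spin": 0}
    - {"hand": 0, "x": 10.9, "y": -13.7, "z": 2, "spin": 0}
    - {"hand": 0, "x": 10.9, "y": -13.7, "z": 4, "spin": 0}
    - {"hand": 0, "x": 10.9, "y": -13.7, "z": 5.5, "spin": 0}
    - {"hand": 0, "x": 10.9, "y": -13.7, "z": 6, "spin": 0}
    - {"hand": 0, "x": 10.9, "y": -13.7, "z": 6, "spin": 0}
    - {"hand": 0, "x": 10.9, "y": -13.7, "z": 6, "spin": 0}

```text
t: 2.65
tcp_pos: [0.4797, 0.0155, 0.2201]
tcp_rot: [0.987, 0.159, 0.0, -0.0]
wrist_force: [-0.3, 0.8, -0.2]
width: 0.0002
```

```bash
python3 - <<'E'
from h import *
for n in ['scene','side']: 
    c=snap(n,n+'1.png'); im=cv2.cvtColor(c['pixels'],cv2.COLOR_RGB2BGR); im=im[100:260,230:420] if n=='scene' else im[100:260,290:480]
    cv2.imwrite(f'pics/{n}1_crop.png',cv2.resize(cv2.convertScaleAbs(im,alpha=1.8),None,fx=3,fy=3,interpolation=cv2.INTER_CUBIC))
E
python3 go.py .479 .016 .168
```

```text
t 2.75 tcp [0.4797 0.0155 0.2201] F [ 0.09 -0.1   0.75] w 0.0001 
R [[0.949, 0.315, 0.001], [0.315, -0.949, 0.001], [0.001, -0.0, -1.0]] q [ 0.59  0.05 -0.73  1.78  0.03  1.32 -1.4 ]
shift cm [-0.05 -0.06  5.21]
```

```bash
python3 -c "
import cv2,numpy as np
cv2.imwrite('pics/both1.png',cv2.resize(np.hstack([cv2.imread('pics/scene1_crop.png'),cv2.imread('pics/side1_crop.png')]),(800,337)))"
```

```text
(no output)
```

View pics/both1.png

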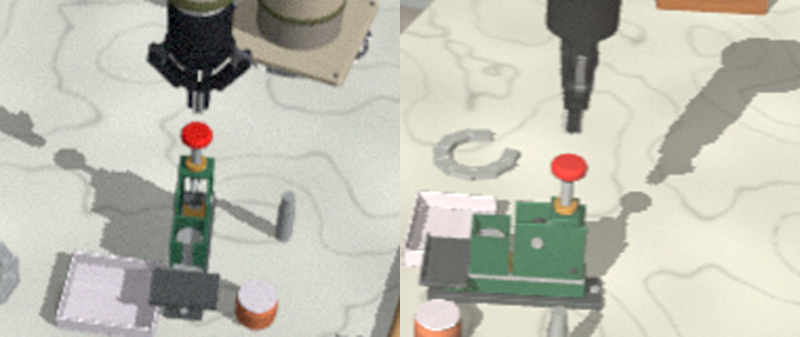

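Both views show the shut fingers centred over the knob (scene crop 197,135; side crop 568,165). Pressing now.

Emit:
carry_out:
  plan:
    - {"hand": 0, "x": 0, "y": 0, "z": 1, "spin": 0}
    - {"hand": 0, "x": 0, "y": 0, "z": 1.8, "spin": 0}
    - {"hand": 0, "x": 0, "y": 0, "z": 2.4, "spin": 0}
    - {"hand": 0, "x": 0, "y": 0, "z": 3, "spin": 0}
    - {"hand": 0, "x": 0, "y": 0, "z": 3.5, "spin": 0}
    - {"hand": 0, "x": 0, "y": 0, "z": 4, "spin": 0}
    - {"hand": 0, "x": 0, "y": 0, "z": 4.4, "spin": 0}
    - {"hand": 0, "x": 0, "y": 0, "z": 4.7, "spin": 0}
    - {"hand": 0, "x": 0, "y": 0, "z": 5.0, "spin": 0}
    - {"hand": 0, "x": 0, "y": 0, "z": 5.0, "spin": 0}

```text
t: 4.0
tcp_pos: [0.4798, 0.0156, 0.1708]
tcp_rot: [0.987, 0.16, 0.0, 0.0]
wrist_force: [-4.7, -0.5, 9.1]
width: 0.0003
```

```bash
python3 go.py .479 .016 .168
```

```text
t 4.0 tcp [0.4798 0.0156 0.1708] F [-4.71 -0.48  9.09] w 0.0003 
R [[0.949, 0.315, 0.001], [0.315, -0.949, 0.0], [0.001, 0.0, -1.0]] q [ 0.58  0.09 -0.74  1.85  0.07  1.22 -1.42]
shift cm [-0.06 -0.07  0.28]
```

Emit:
carry_out:
  plan:
    - {"hand": 0, "x": 0, "y": 0, "z": 0.1, "spin": 0}
    - {"hand": 0, "x": 0, "y": 0, "z": 0.2, "spin": 0}
    - {"hand": 0, "x": 0, "y": 0, "z": 0.25, "spin": 0}
    - {"hand": 0, "x": 0, "y": 0, "z": 0.3, "spin": 0}
    - {"hand": 0, "x": 0, "y": 0, "z": 0.3, "spin": 0}
    - {"hand": 0, "x": 0, "y": 0, "z": 0.3, "spin": 0}
    - {"hand": 0, "x": 0, "y": 0, "z": 0.3, "spin": 0}
    - {"hand": 0, "x": 0, "y": 0, "z": 0.3, "spin": 0}
    - {"hand": 0, "x": 0, "y": 0, "z": 0.3, "spin": 0}
    - {"hand": 0, "x": 0, "y": 0, "z": 0.3, "spin": 0}

```text
t: 5.25
tcp_pos: [0.4798, 0.0156, 0.1689]
tcp_rot: [0.987, 0.159, 0.001, 0.0]
wrist_force: [-6.6, -0.7, 14.4]
width: 0.0004
```

```bash
python3 - <<'E'
from h import *
ims=[]
for n in ['scene','side']: 
    c=snap(n,n+'2.png'); im=cv2.cvtColor(c['pixels'],cv2.COLOR_RGB2BGR); im=im[130:260,240:410] if n=='scene' else im[140:270,290:460]
    ims.append(cv2.resize(cv2.convertScaleAbs(im,alpha=1.8),(400,306),interpolation=cv2.INTER_CUBIC))
cv2.imwrite('pics/both2.png',np.hstack(ims))
E
python3 go.py .479 .016 .168
```

```text
t 5.35 tcp [0.4798 0.0156 0.1689] F [-6.26  0.22 13.38] w -0.0 
R [[0.949, 0.315, 0.001], [0.315, -0.949, -0.001], [0.001, 0.001, -1.0]] q [ 0.58  0.09 -0.74  1.86  0.07  1.22 -1.43]
shift cm [-0.07 -0.07  0.09]
```

View pics/both2.png

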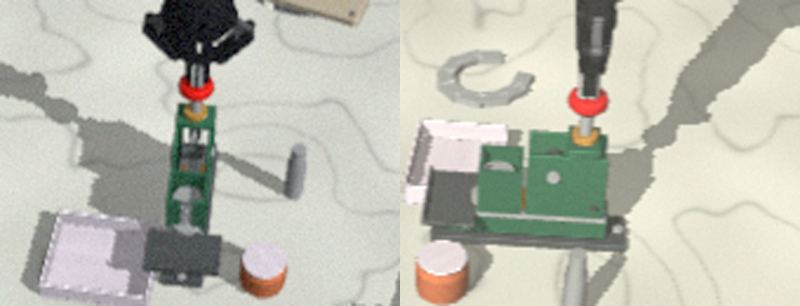

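The knob (scene 197,88; side 588,100) looks less depressed than it should and I see no blank on the deck. Checking its depth.

Run:
```python
from h import *
for n in ['scene0','scene2','side0','side2']:
    c=dict(np.load(f'pics/{n}.npz')); W=cloud(c); p=c['pixels'].astype(int)
    m=(p[...,0]>2*p[...,1])&(p[...,0]>60)&(W[...,2]>.12)&(abs(W[...,0]-.48)<.06)
    Q=W[m]; v,u=np.where(m); print(n,len(Q),Q.min(0).round(3),Q.max(0).round(3),'z pct',np.percentile(Q[:,2],[5,50,95]).round(4),'uv',u.min(),u.max(),v.min(),v.max())
    im=cv2.cvtColor(c['pixels'],cv2.COLOR_RGB2BGR)
    d=im[150:190,305:345] if 'scene' in n else im[165:245,330:410] 
    cv2.imwrite(f'pics/{n}_k.png',cv2.resize(cv2.convertScaleAbs(d,alpha=1.8),(400,400),interpolation=cv2.INTER_CUBIC))
cv2.imwrite('pics/k2.png',np.hstack([cv2.imread('pics/scene2_k.png'),cv2.imread('pics/side2_k.png')]))
c=dict(np.load('pics/scene2.npz')); W=cloud(c)
d=np.array([.951,.309]);k=np.array([.479,.016]);rel=W[...,:2]-k
a=rel@d-.086; b=rel@np.array([-.309,.951])
for x in range(20,86,4):
  m=(abs(a*1000-x)<2)&(abs(b)<.015)&(W[...,2]<.11); print(x,m.sum(),np.median(W[m][:,2]).round(4) if m.any() else '')
```

```text
scene0 140 [ 0.46  -0.002  0.188] [0.502 0.035 0.202] z pct [0.1915 0.1985 0.2017] uv 316 330 158 170
scene2 86 [ 0.469 -0.002  0.179] [0.502 0.035 0.197] z pct [0.1828 0.1884 0.192 ] uv 316 330 163 172
side0 167 [ 0.458 -0.004  0.188] [0.497 0.035 0.202] z pct [0.19   0.1985 0.2008] uv 362 378 173 185
side2 110 [0.458 0.005 0.177] [0.496 0.037 0.194] z pct [0.1805 0.1879 0.1913] uv 362 377 178 188
20 42 0.0731
24 70 0.0731
28 25 0.052
32 19 0.046
36 14 0.0451
40 11 0.0446
44 15 0.044
48 14 0.0447
52 11 0.0457
56 11 0.0436
60 15 0.0451
64 14 0.0431
68 30 0.0405
72 32 0.0128
76 36 0.0047
80 26 0.0378
84 36 0.0408
```

View pics/k2.png

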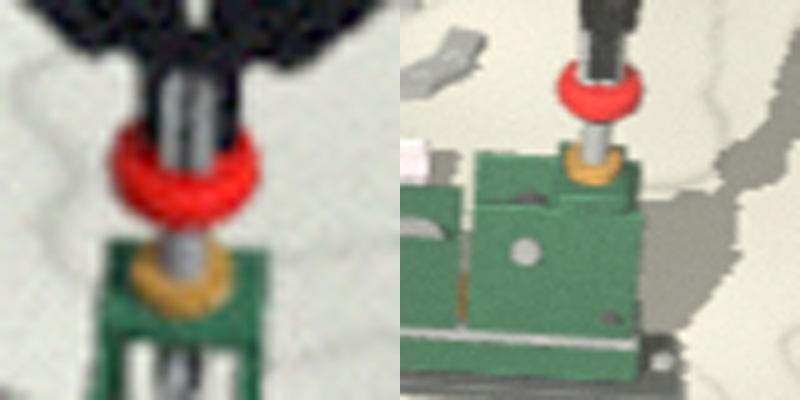

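Run:
```python
from h import *
for n in ['scene1','side1','scene2','side2']:
    c=dict(np.load(f'pics/{n}.npz')); W=cloud(c); p=c['pixels'].astype(int)
    m=(p.max(-1)<140)&(p.max(-1)-p.min(-1)<20)&(W[...,2]>.183)&(W[...,2]<.30)&(np.hypot(W[...,0]-.48,W[...,1]-.016)<.035)
    Q=W[m]; print(n,len(Q),np.sort(Q[:,2])[:12].round(4))
    for z in np.arange(.18,.29,.01):
        q=Q[abs(Q[:,2]-z)<.005]
        if len(q): print('  ',z.round(3),len(q),q.min(0).round(3),q.max(0).round(3))
```

```text
scene1 256 [0.1881 0.1892 0.1893 0.1905 0.1913 0.2447 0.246  0.2466 0.2467 0.2469
 0.2472 0.2478]
   0.19 5 [ 0.485 -0.007  0.188] [0.502 0.013 0.191]
   0.24 1 [0.487 0.023 0.245] [0.487 0.023 0.245]
   0.25 24 [0.482 0.007 0.246] [0.495 0.031 0.255]
   0.26 25 [0.47  0.007 0.256] [0.493 0.031 0.265]
   0.27 30 [0.48  0.007 0.266] [0.493 0.03  0.275]
   0.28 28 [0.474 0.01  0.276] [0.496 0.037 0.285]
side1 152 [0.1917 0.1936 0.1956 0.2415 0.2416 0.243  0.2432 0.2433 0.2433 0.2436
 0.2438 0.2446]
   0.19 2 [0.456 0.011 0.192] [0.457 0.017 0.194]
   0.2 1 [0.458 0.005 0.196] [0.458 0.005 0.196]
   0.24 9 [0.468 0.02  0.241] [0.484 0.025 0.245]
   0.25 28 [0.466 0.014 0.245] [0.489 0.029 0.255]
   0.26 39 [0.465 0.016 0.255] [0.486 0.032 0.265]
   0.27 32 [0.466 0.014 0.265] [0.486 0.03  0.274]
   0.28 7 [0.467 0.024 0.275] [0.479 0.03  0.278]
scene2 518 [0.1833 0.1852 0.1945 0.1958 0.1987 0.1991 0.1992 0.2014 0.2021 0.2022
 0.2024 0.2024]
   0.18 1 [ 0.488 -0.005  0.183] [ 0.488 -0.005  0.183]
   0.19 2 [0.49  0.003 0.185] [0.499 0.016 0.195]
   0.2 14 [0.481 0.01  0.196] [0.493 0.03 
[... 339 characters left out ...]
0.481 -0.007  0.265] [0.502 0.043 0.275]
   0.28 54 [ 0.479 -0.008  0.275] [0.505 0.048 0.285]
side2 284 [0.189  0.1894 0.1917 0.1922 0.1927 0.1928 0.1932 0.1936 0.1963 0.1966
 0.1967 0.1978]
   0.19 8 [ 0.471 -0.004  0.189] [0.483 0.026 0.194]
   0.2 25 [0.467 0.016 0.196] [0.486 0.031 0.205]
   0.21 35 [0.465 0.016 0.205] [0.489 0.031 0.215]
   0.22 28 [0.466 0.014 0.215] [0.49  0.03  0.225]
   0.23 6 [0.469 0.01  0.225] [0.492 0.037 0.234]
   0.24 24 [0.459 0.011 0.235] [0.492 0.049 0.244]
   0.25 5 [0.483 0.032 0.248] [0.487 0.035 0.254]
   0.26 23 [0.458 0.014 0.256] [0.496 0.039 0.265]
   0.27 29 [0.456 0.022 0.265] [0.491 0.042 0.275]
   0.28 31 [0.454 0.026 0.275] [0.488 0.048 0.285]
```

The real fingertips sit about 21 mm above the reported TCP: camera tip z was 0.2415 with TCP at 0.220. The knob is therefore only about 10 mm down, with no lateral error. Continuing down another 21–23 mm.

Emit:
carry_out:
  plan:
    - {"hand": 0, "x": 0, "y": 0, "z": 0.4, "spin": 0}
    - {"hand": 0, "x": 0, "y": 0, "z": 0.8, "spin": 0}
    - {"hand": 0, "x": 0, "y": 0, "z": 1.2, "spin": 0}
    - {"hand": 0, "x": 0, "y": 0, "z": 1.6, "spin": 0}
    - {"hand": 0, "x": 0, "y": 0, "z": 1.9, "spin": 0}
    - {"hand": 0, "x": 0, "y": 0, "z": 2.1, "spin": 0}
    - {"hand": 0, "x": 0, "y": 0, "z": 2.1, "spin": 0}
    - {"hand": 0, "x": 0, "y": 0, "z": 2.1, "spin": 0}
    - {"hand": 0, "x": 0, "y": 0, "z": 2.1, "spin": 0}
    - {"hand": 0, "x": 0, "y": 0, "z": 2.1, "spin": 0}

```text
t: 6.6
tcp_pos: [0.4798, 0.0155, 0.1488]
tcp_rot: [0.987, 0.159, 0.0, 0.001]
wrist_force: [-6.7, -0.1, 12.6]
width: -0.0003
```

```bash
cat > look.py <<'E'
from h import *
import sys
t=sys.argv[1]; ims=[]
for n in ['scene','side']:
    c=snap(n,n+t+'.png'); im=cv2.cvtColor(c['pixels'],cv2.COLOR_RGB2BGR); im=im[140:270,240:410] if n=='scene' else im[150:280,260:430]
    ims.append(cv2.resize(cv2.convertScaleAbs(im,alpha=1.8),(400,306),interpolation=cv2.INTER_CUBIC))
    W=cloud(c); p=c['pixels'].astype(int)
    m=(p[...,0]>2*p[...,1])&(p[...,0]>60)&(W[...,2]>.12)&(abs(W[...,0]-.48)<.06)
    if m.any(): print(n,'knob z pct',np.percentile(W[m][:,2],[5,50,95]).round(4))
    m=(abs(W[...,2]-.053)<.003)&(np.hypot(W[...,0]-.612,W[...,1]-.059)<.06); Q=W[m]
    if m.any(): print(n,'z53',len(Q),((Q.min(0)+Q.max(0))/2).round(4),np.median(Q,0).round(4),np.ptp(Q,axis=0).round(4))
cv2.imwrite(f'pics/both{t}.png',np.hstack(ims))
E
python3 look.py 3; python3 go.py
```

```text
scene knob z pct [0.1621 0.1681 0.1735]
scene z53 137 [0.6078 0.067  0.053 ] [0.608  0.0557 0.052 ] [0.0923 0.0822 0.006 ]
side knob z pct [0.1592 0.1679 0.1717]
side z53 143 [0.6003 0.0665 0.053 ] [0.6023 0.0588 0.0528] [0.0961 0.0833 0.0059]
t 6.7 tcp [0.4798 0.0156 0.1488] F [-6.46 -0.65 11.8 ] w 0.0 
R [[0.949, 0.315, 0.001], [0.315, -0.949, -0.001], [0.001, 0.002, -1.0]] q [ 0.57  0.12 -0.74  1.88  0.09  1.18 -1.44]
```

View pics/both3.png

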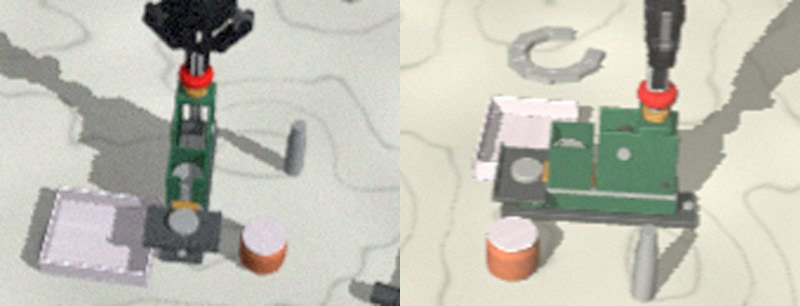

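The blank is on the deck (scene 184,221; side 527,169) and the knob is nearly on its stop. Pressing a little more to confirm the stop by force.

Emit:
carry_out:
  plan:
    - {"hand": 0, "x": 0, "y": 0, "z": 0.1, "spin": 0}
    - {"hand": 0, "x": 0, "y": 0, "z": 0.2, "spin": 0}
    - {"hand": 0, "x": 0, "y": 0, "z": 0.25, "spin": 0}
    - {"hand": 0, "x": 0, "y": 0, "z": 0.25, "spin": 0}
    - {"hand": 0, "x": 0, "y": 0, "z": 0.25, "spin": 0}
    - {"hand": 0, "x": 0, "y": 0, "z": 0.25, "spin": 0}
    - {"hand": 0, "x": 0, "y": 0, "z": 0.25, "spin": 0}
    - {"hand": 0, "x": 0, "y": 0, "z": 0.25, "spin": 0}
    - {"hand": 0, "x": 0, "y": 0, "z": 0.25, "spin": 0}
    - {"hand": 0, "x": 0, "y": 0, "z": 0.25, "spin": 0}

```text
t: 7.95
tcp_pos: [0.48, 0.0155, 0.1483]
tcp_rot: [0.987, 0.159, 0.001, 0.001]
wrist_force: [-11.3, -0.6, 25.2]
width: -0.0001
```

```bash
python3 go.py
```

```text
t 7.95 tcp [0.48   0.0155 0.1483] F [-11.34  -0.61  25.18] w -0.0001 
R [[0.949, 0.315, 0.002], [0.315, -0.949, -0.003], [0.001, 0.003, -1.0]] q [ 0.57  0.12 -0.74  1.88  0.09  1.17 -1.44]
```

Force rose to 25 N with only 0.5 mm of motion, so the plunger is on its stop. That puts the real tip at TCP + 21.7 mm. Rising now.

Emit:
carry_out:
  plan:
    - {"hand": 0, "x": 0, "y": 0, "z": -0.6, "spin": 0}
    - {"hand": 0, "x": 0, "y": 0, "z": -1.3, "spin": 0}
    - {"hand": 0, "x": 0, "y": 0, "z": -2, "spin": 0}
    - {"hand": 0, "x": 0, "y": 0, "z": -2.8, "spin": 0}
    - {"hand": 0, "x": 0, "y": 0, "z": -3.8, "spin": 0}
    - {"hand": 0, "x": 0, "y": 0, "z": -5.5, "spin": 0}
    - {"hand": 0, "x": 0, "y": 0, "z": -7.5, "spin": 0}
    - {"hand": 0, "x": 0, "y": 0, "z": -9, "spin": 0}
    - {"hand": 0, "x": 0, "y": 0, "z": -9, "spin": 0}
    - {"hand": 0, "x": 0, "y": 0, "z": -9, "spin": 0}

```text
t: 9.2
tcp_pos: [0.4796, 0.0157, 0.2378]
tcp_rot: [0.987, 0.159, 0.0, 0.001]
wrist_force: [0.4, 0.3, -0.2]
width: 0.0002
```

```bash
python3 look.py 4
python3 - <<'E'
from h import *
for n in ['scene4','side4']:
    c=dict(np.load(f'pics/{n}.npz')); W=cloud(c); p=c['pixels'].astype(int)
    rel=W[...,:2]-np.array([.479,.016]); a=rel@np.array([.951,.309])-.086; b=rel@np.array([-.309,.951])
    m=(a>.027)&(a<.074)&(abs(b)<.04)&(W[...,2]>.035)&(W[...,2]<.06)&(p.mean(-1)>75)
    v,u=np.where(m); Q=W[m]
    print(n,len(Q),np.median(Q,0).round(4),'disp frame',a[m].min().round(4),a[m].max().round(4),b[m].min().round(4),b[m].max().round(4))
E
python3 go.py
```

```text
scene knob z pct [0.1926 0.1988 0.2017]
scene z53 129 [0.607  0.0657 0.053 ] [0.6099 0.0543 0.0521] [0.0918 0.0836 0.0059]
side knob z pct [0.1898 0.1982 0.2009]
side z53 132 [0.6003 0.0646 0.0529] [0.6045 0.0605 0.0525] [0.096  0.0797 0.0057]
scene4 100 [0.608  0.0569 0.0518] disp frame 0.0291 0.0669 -0.0172 0.0147
side4 119 [0.6046 0.0592 0.0523] disp frame 0.0297 0.064 -0.0213 0.0384
t 9.3 tcp [0.4794 0.0157 0.2376] F [-0.21  0.85 -0.84] w -0.0002 
R [[0.949, 0.315, 0.0], [0.315, -0.949, -0.002], [-0.0, 0.002, -1.0]] q [ 0.59  0.04 -0.73  1.76  0.03  1.36 -1.39]
```

View pics/both4.png

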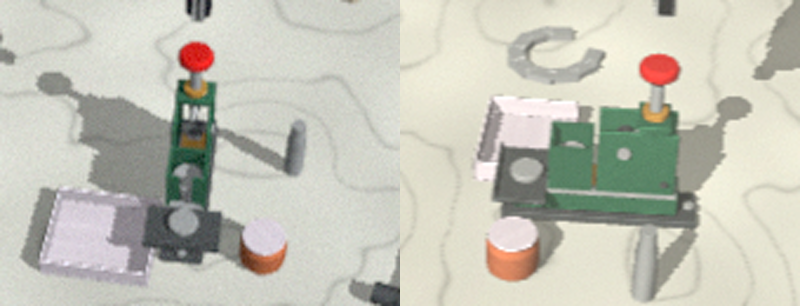

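The knob is fully up again (top about 0.199). The single blank is at (0.606, 0.058), which is dispenser x 48, y 0. I'll move to the tin side of the deck and stop above it. I'm offsetting to dispenser x ≈ 54 so the knuckles clear the magazine.

Emit:
carry_out:
  plan:
    - {"hand": 0, "x": 3, "y": -1, "z": 0, "spin": 0}
    - {"hand": 0, "x": 7, "y": -2.5, "z": 0, "spin": 0}
    - {"hand": 0, "x": 11, "y": -3.5, "z": 0, "spin": 0}
    - {"hand": 0, "x": 14, "y": -4, "z": 1, "spin": 0}
    - {"hand": 0, "x": 14, "y": -4, "z": 5, "spin": 0}
    - {"hand": 0, "x": 14, "y": -4, "z": 10, "spin": 0}
    - {"hand": 0, "x": 14, "y": -4, "z": 14, "spin": 0}
    - {"hand": 0, "x": 14, "y": -4, "z": 17, "spin": 0}
    - {"hand": 0, "x": 14, "y": -4, "z": 18, "spin": 0}
    - {"hand": 0, "x": 14, "y": -4, "z": 18, "spin": 0}

```text
t: 10.55
tcp_pos: [0.5996, 0.0973, 0.0573]
tcp_rot: [0.987, 0.159, -0.0, 0.001]
wrist_force: [-0.2, 0.1, 0.5]
width: 0.0002
```

```bash
python3 look.py 5; python3 go.py .5996 .0973 .0268
python3 - <<'E'
from h import *
for n in ['scene5','side5']:
    c=dict(np.load(f'pics/{n}.npz')); W=cloud(c); p=c['pixels'].astype(int)
    rel=W[...,:2]-np.array([.479,.016]); a=rel@np.array([.951,.309])-.086; b=rel@np.array([-.309,.951])
    for z in np.arange(.065,.18,.01):
        m=(abs(W[...,2]-z)<.005)&(a>.026)&(a<.12)&(abs(b-.04)<.07)
        if m.any(): print(n,z.round(3),m.sum(),'a',a[m].min().round(3),a[m].max().round(3),'b',b[m].min().round(3),b[m].max().round(3),W[m][:,2].min().round(4))
E
```

```text
scene knob z pct [0.1917 0.1978 0.1995]
scene z53 128 [0.6141 0.0672 0.0529] [0.6123 0.0567 0.0521] [0.0767 0.0831 0.0058]
side knob z pct [0.1891 0.1984 0.2015]
side z53 88 [0.5987 0.0699 0.0529] [0.5972 0.0617 0.0521] [0.0923 0.0654 0.0058]
t 10.65 tcp [0.6005 0.0976 0.0587] F [ 0.17 -1.44 -0.08] w 0.0 
R [[0.949, 0.315, 0.002], [0.315, -0.949, -0.002], [0.001, 0.003, -1.0]] q [ 0.32  0.52 -0.72  1.64  0.38  1.12 -1.75]
shift cm [-0.1  -0.01  3.19]
scene5 0.065 1 a 0.026 0.026 b -0.011 -0.011 0.0695
scene5 0.075 1 a 0.027 0.027 b -0.014 -0.014 0.0752
scene5 0.085 12 a 0.058 0.067 b 0.031 0.05 0.0809
scene5 0.095 24 a 0.028 0.067 b -0.016 0.053 0.0902
scene5 0.105 21 a 0.06 0.068 b 0.028 0.052 0.1002
scene5 0.115 20 a 0.044 0.067 b 0.028 0.052 0.1102
scene5 0.125 52 a 0.044 0.069 b 0.007 0.073 0.1201
scene5 0.135 104 a 0.045 0.069 b -0.001 0.085 0.13
scene5 0.145 59 a 0.045 0.073 b -0.004 0.09 0.14
scene5 0.155 82 a 0.047 0.075 b -0.014 0.097 0.1502
scene5 0.165 120 a 0.043 0.074 b -0.021 0.101 0.16
scene5 0.175 131 a 0.043 0.077 b -0.02 0.101 0.1702
side5 0.085 15 a 0.041 0.061 b 0.046 0.055 0.0806
side5 0.095 30 a 0.041 0.061 b 0.045 0.056 0.0901
side5 0.105 28 a 0.041 0.061 b 0.045 0.056 0.1009
side5 0.115 4 a 0.04 0.058 b 0.034 0.054 0.1104
side5 0.125 10 a 0.039 0.052 b 0.035 0.073 0.1236
side5 0.135 13 a 0.04 0.063 b 0.052 0.079 0.1301
side5 0.145 36 a 0.036 0.067 b 0.033 0.089 0.1402
side5 0.155 32 a 0.036 0.067 b 0.046 0.097 0.15
side5 0.165 53 a 0.036 0.067 b 0.054 0.105 0.1603
side5 0.175 99 a 0.033 0.072 b 0.032 0.104 0.17
```

View pics/both5.png

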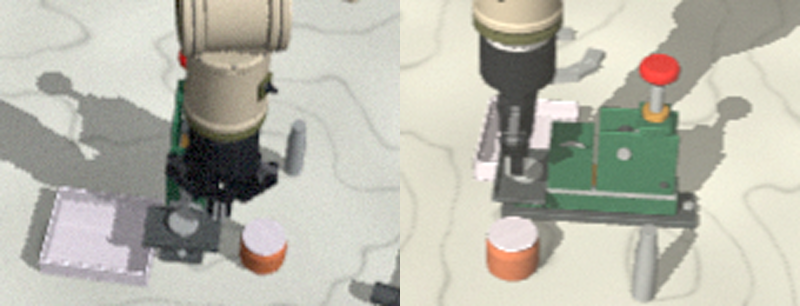

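Tip is at z≈0.080, fingers span dispenser x 41–67 and y 28–55, clear of the blank (edge at y=18). Descending 31 mm.

Emit:
carry_out:
  plan:
    - {"hand": 0, "x": 0, "y": 0, "z": 0.8, "spin": 0}
    - {"hand": 0, "x": 0, "y": 0, "z": 1.6, "spin": 0}
    - {"hand": 0, "x": 0, "y": 0, "z": 2.4, "spin": 0}
    - {"hand": 0, "x": 0, "y": 0, "z": 2.8, "spin": 0}
    - {"hand": 0, "x": 0, "y": 0, "z": 3.1, "spin": 0}
    - {"hand": 0, "x": 0, "y": 0, "z": 3.1, "spin": 0}
    - {"hand": 0, "x": 0, "y": 0, "z": 3.1, "spin": 0}
    - {"hand": 0, "x": 0, "y": 0, "z": 3.1, "spin": 0}
    - {"hand": 0, "x": 0, "y": 0, "z": 3.1, "spin": 0}
    - {"hand": 0, "x": 0, "y": 0, "z": 3.1, "spin": 0}

```text
t: 11.9
tcp_pos: [0.6006, 0.0975, 0.0277]
tcp_rot: [0.987, 0.159, 0.001, 0.001]
wrist_force: [-0.2, -0.2, 0.1]
width: 0.0004
```

```bash
python3 look.py 6; python3 go.py .5996 .0973 .0268
python3 - <<'E'
from h import *
for n in ['scene6','side6']:
    c=dict(np.load(f'pics/{n}.npz')); W=cloud(c)
    rel=W[...,:2]-np.array([.479,.016]); a=rel@np.array([.951,.309])-.086; b=rel@np.array([-.309,.951])
    m=(W[...,2]>.044)&(W[...,2]<.075)&(a>.036)&(a<.07)&(abs(b-.042)<.016); print(n,np.sort(W[m][:,2])[:15].round(4))
E
```

```text
scene z53 117 [0.6198 0.0668 0.0529] [0.6115 0.0576 0.0526] [0.0646 0.0818 0.0057]
side knob z pct [0.189  0.1984 0.2012]
side z53 75 [0.5986 0.0722 0.0529] [0.5961 0.0635 0.0521] [0.0925 0.0722 0.0056]
t 12.0 tcp [0.6006 0.0975 0.0277] F [0.39 0.54 0.21] w 0.0002 
R [[0.949, 0.315, 0.002], [0.315, -0.949, -0.002], [0.001, 0.003, -1.0]] q [ 0.31  0.56 -0.7   1.67  0.41  1.06 -1.77]
shift cm [-0.1  -0.02  0.09]
scene6 [0.0441 0.0443 0.0443 0.0443 0.0451 0.0451 0.0453 0.0458 0.0459 0.0464
 0.0518 0.0522 0.0529 0.053  0.0531]
side6 [0.0441 0.0444 0.0444 0.0444 0.0444 0.0445 0.0446 0.0447 0.0447 0.0449
 0.0451 0.0452 0.0453 0.0456 0.0457]
```

View pics/both6.png

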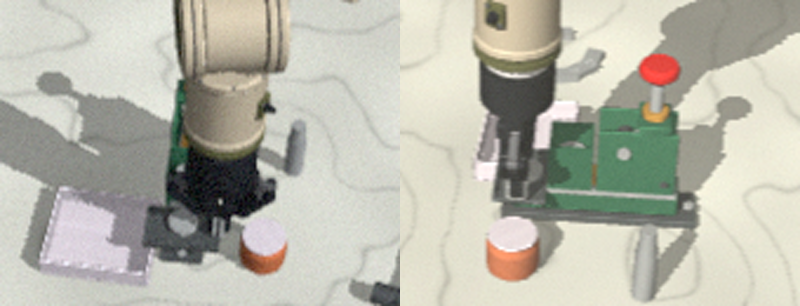

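Tip is at about z 0.049, with no contact yet. Going 1 mm lower and pushing slowly along tool +y.

Emit:
carry_out:
  plan:
    - {"hand": 0, "x": 0, "y": 0.4, "z": 0.1, "spin": 0}
    - {"hand": 0, "x": 0, "y": 0.8, "z": 0.1, "spin": 0}
    - {"hand": 0, "x": 0, "y": 1.2, "z": 0.1, "spin": 0}
    - {"hand": 0, "x": 0, "y": 1.6, "z": 0.1, "spin": 0}
    - {"hand": 0, "x": 0, "y": 2.0, "z": 0.1, "spin": 0}
    - {"hand": 0, "x": 0, "y": 2.4, "z": 0.1, "spin": 0}
    - {"hand": 0, "x": 0, "y": 2.8, "z": 0.1, "spin": 0}
    - {"hand": 0, "x": 0, "y": 3.2, "z": 0.1, "spin": 0}
    - {"hand": 0, "x": 0, "y": 3.6, "z": 0.1, "spin": 0}
    - {"hand": 0, "x": 0, "y": 3.6, "z": 0.1, "spin": 0}

```text
t: 13.25
tcp_pos: [0.6121, 0.0628, 0.0268]
tcp_rot: [0.987, 0.159, 0.001, 0.001]
wrist_force: [-0.7, 0.1, -0.0]
width: -0.0001
```

```bash
python3 look.py 7; python3 go.py
```

```text
scene z53 91 [0.615  0.0641 0.0527] [0.6232 0.0409 0.0517] [0.0739 0.087  0.0053]
side knob z pct [0.1896 0.1987 0.2012]
side z53 83 [0.6009 0.0618 0.0528] [0.6013 0.0499 0.0521] [0.0976 0.0836 0.0056]
t 13.35 tcp [0.612  0.0634 0.0268] F [ 0.25  0.13 -0.51] w 0.0001 
R [[0.949, 0.315, 0.002], [0.315, -0.949, -0.002], [0.001, 0.003, -1.0]] q [ 0.35  0.57 -0.69  1.65  0.41  1.07 -1.71]
```

View pics/both7.png

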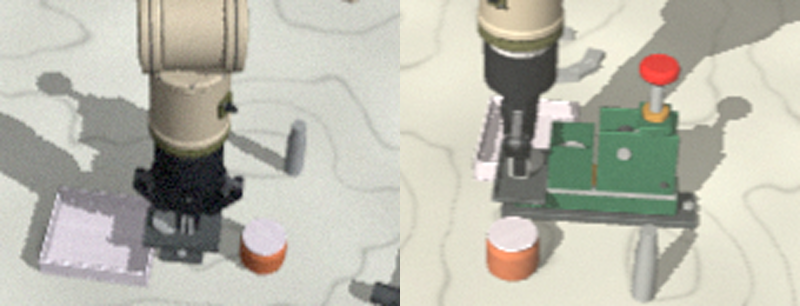

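The blank is travelling ahead of the finger toward the tray side (a grey patch near scene 158,225, mostly hidden). I'll push on slowly past the edge.

Emit:
carry_out:
  plan:
    - {"hand": 0, "x": 0, "y": 0.4, "z": 0, "spin": 0}
    - {"hand": 0, "x": 0, "y": 0.8, "z": 0, "spin": 0}
    - {"hand": 0, "x": 0, "y": 1.2, "z": 0, "spin": 0}
    - {"hand": 0, "x": 0, "y": 1.5, "z": 0, "spin": 0}
    - {"hand": 0, "x": 0, "y": 1.8, "z": 0, "spin": 0}
    - {"hand": 0, "x": 0, "y": 2.1, "z": 0, "spin": 0}
    - {"hand": 0, "x": 0, "y": 2.4, "z": 0, "spin": 0}
    - {"hand": 0, "x": 0, "y": 2.7, "z": 0, "spin": 0}
    - {"hand": 0, "x": 0, "y": 2.7, "z": 0, "spin": 0}
    - {"hand": 0, "x": 0, "y": 2.7, "z": 0, "spin": 0}

```text
t: 14.6
tcp_pos: [0.6204, 0.0377, 0.0269]
tcp_rot: [0.987, 0.159, 0.001, 0.001]
wrist_force: [0.8, 0.2, 0.7]
width: 0.0002
```

```bash
python3 look.py 8; python3 go.py
```

```text
scene z53 81 [0.6279 0.0524 0.0528] [0.6297 0.0177 0.052 ] [0.0502 0.1052 0.0055]
side knob z pct [0.1887 0.1985 0.2013]
side z53 72 [0.5995 0.0549 0.0528] [0.6099 0.0429 0.052 ] [0.095  0.1103 0.0056]
t 14.7 tcp [0.6204 0.0378 0.0269] F [ 0.2  -0.36 -0.68] w 0.0002 
R [[0.949, 0.315, 0.002], [0.315, -0.949, -0.002], [0.001, 0.003, -1.0]] q [ 0.39  0.58 -0.68  1.63  0.41  1.07 -1.67]
```

View pics/both8.png

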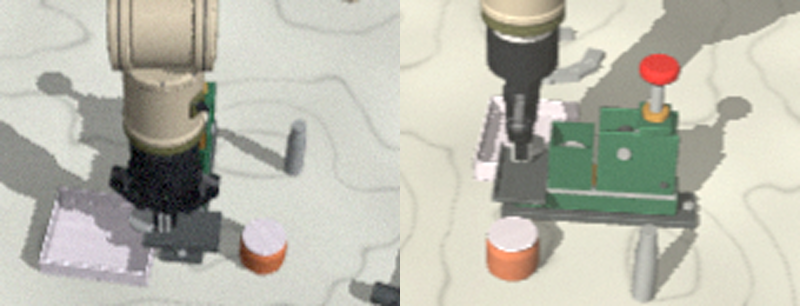

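The blank overhangs the deck edge (scene 140,222) but has not dropped yet. Pushing 14 mm more.

Emit:
carry_out:
  plan:
    - {"hand": 0, "x": 0, "y": 0.2, "z": 0, "spin": 0}
    - {"hand": 0, "x": 0, "y": 0.4, "z": 0, "spin": 0}
    - {"hand": 0, "x": 0, "y": 0.6, "z": 0, "spin": 0}
    - {"hand": 0, "x": 0, "y": 0.8, "z": 0, "spin": 0}
    - {"hand": 0, "x": 0, "y": 1.0, "z": 0, "spin": 0}
    - {"hand": 0, "x": 0, "y": 1.2, "z": 0, "spin": 0}
    - {"hand": 0, "x": 0, "y": 1.4, "z": 0, "spin": 0}
    - {"hand": 0, "x": 0, "y": 1.4, "z": 0, "spin": 0}
    - {"hand": 0, "x": 0, "y": 1.4, "z": 0, "spin": 0}
    - {"hand": 0, "x": 0, "y": 1.4, "z": 0, "spin": 0}

```text
t: 15.95
tcp_pos: [0.6248, 0.0246, 0.0269]
tcp_rot: [0.987, 0.16, 0.001, 0.001]
wrist_force: [0.3, 0.4, -0.5]
width: 0.0001
```

```bash
python3 look.py 9; python3 go.py
```

```text
scene knob z pct [0.1924 0.1986 0.201 ]
scene z53 33 [0.6069 0.0636 0.0528] [0.6364 0.0583 0.0511] [0.0899 0.0825 0.0055]
side knob z pct [0.1898 0.1984 0.2012]
side z53 49 [0.6003 0.0635 0.053 ] [0.6193 0.0644 0.0521] [0.0961 0.0794 0.0059]
t 16.05 tcp [0.6248 0.0246 0.0269] F [ 0.42 -0.12 -0.15] w 0.0 
R [[0.949, 0.315, 0.002], [0.315, -0.949, -0.002], [0.001, 0.003, -1.0]] q [ 0.4   0.59 -0.68  1.62  0.41  1.08 -1.64]
```

View pics/both9.png

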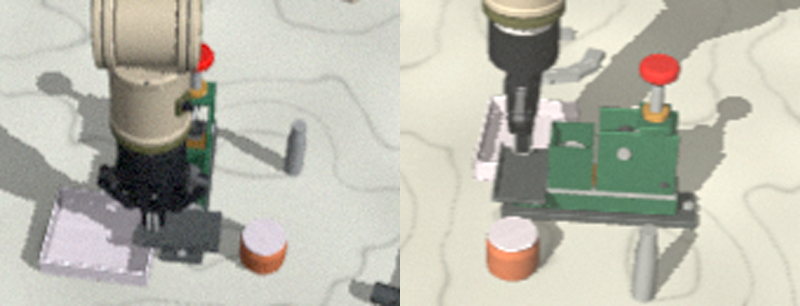

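The blank is off the deck. Backing off upward to look.

Emit:
carry_out:
  plan:
    - {"hand": 0, "x": 0, "y": 0, "z": -2, "spin": 0}
    - {"hand": 0, "x": 0, "y": 0, "z": -6, "spin": 0}
    - {"hand": 0, "x": 0, "y": 0, "z": -11, "spin": 0}
    - {"hand": 0, "x": 0, "y": 0, "z": -16, "spin": 0}
    - {"hand": 0, "x": 0, "y": 0, "z": -20, "spin": 0}
    - {"hand": 0, "x": 0, "y": 1, "z": -22, "spin": 0}
    - {"hand": 0, "x": -3, "y": 4, "z": -23, "spin": 0}
    - {"hand": 0, "x": -7, "y": 8, "z": -23, "spin": 0}
    - {"hand": 0, "x": -10, "y": 11, "z": -23, "spin": 0}
    - {"hand": 0, "x": -11, "y": 12, "z": -23, "spin": 0}

```text
t: 17.3
tcp_pos: [0.5567, -0.1263, 0.2586]
tcp_rot: [0.987, 0.158, 0.001, 0.002]
wrist_force: [0.4, -0.6, 0.3]
width: 0.0001
```

```bash
python3 look.py 10; python3 go.py; python3 meas.py scene10 side10
```

```text
scene knob z pct [0.192  0.1982 0.2022]
scene z53 40 [0.6069 0.0638 0.053 ] [0.6255 0.0512 0.0518] [0.0955 0.0778 0.0059]
side knob z pct [0.1904 0.1984 0.2014]
side z53 38 [0.6007 0.065  0.0527] [0.6256 0.0665 0.0524] [0.0969 0.084  0.0053]
t 17.4 tcp [ 0.5574 -0.1246  0.2582] F [0.   0.86 0.19] w 0.0002 
R [[0.95, 0.313, 0.003], [0.313, -0.95, -0.003], [0.002, 0.004, -1.0]] q [ 0.73  0.26 -0.71  1.51  0.17  1.44 -1.24]
scene10 knobtop 135 [ 0.4616 -0.0059  0.1934] [0.5021 0.0349 0.2047] [array([0.4827, 0.0159]), array([0.0383, 0.0388]), np.float64(44.4882)] [0.4836 0.0163 0.1984]
scene10 red 139 [ 0.4616 -0.0023  0.1878] [0.5021 0.0349 0.2047] [array([0.4829, 0.017 ]), array([0.0374, 0.0368]), np.float64(55.7914)] [0.4845 0.0176 0.1982]
scene10 green 645 [ 0.4593 -0.1794  0.0603] [0.596  0.0694 0.5307] [array([ 0.5561, -0.0596]), array([0.1294, 0.2337]), np.float64(18.3127)] [0.5583 0.0161 0.1242]
scene10 deck 437 [0.58   0.0082 0.042 ] [0.6543 0.1427 0.048 ] [array([0.6066, 0.0753]), array([0.0636, 0.1276]), np.float64(16.735)] [0.6125 0.0565 0.0448]
scene10 tray 253 [ 0.5803 -0.1
[... 559 characters left out ...]
37 , 0.0374]), np.float64(69.0686)] [0.4766 0.0222 0.1984]
side10 green 1247 [ 0.4472 -0.0138  0.0602] [0.5851 0.0708 0.1364] [array([0.5171, 0.0277]), array([0.1335, 0.0523]), np.float64(17.6698)] [0.5086 0.0381 0.0954]
side10 deck 420 [0.5802 0.0069 0.0421] [0.6477 0.1083 0.048 ] [array([0.6098, 0.0568]), array([0.0549, 0.0946]), np.float64(16.8905)] [0.6092 0.0565 0.0447]
side10 tray 184 [ 0.597  -0.1177  0.015 ] [ 0.7083 -0.0101  0.0307] [array([ 0.6484, -0.0642]), array([0.1113, 0.0793]), np.float64(17.5671)] [ 0.6621 -0.0941  0.0229]
side10 tin 228 [0.4376 0.0215 0.043 ] [0.6469 0.1765 0.0485] [array([0.5416, 0.0933]), array([0.198 , 0.1606]), np.float64(4.7317)] [0.5787 0.148  0.0451]
```

View pics/both10.png

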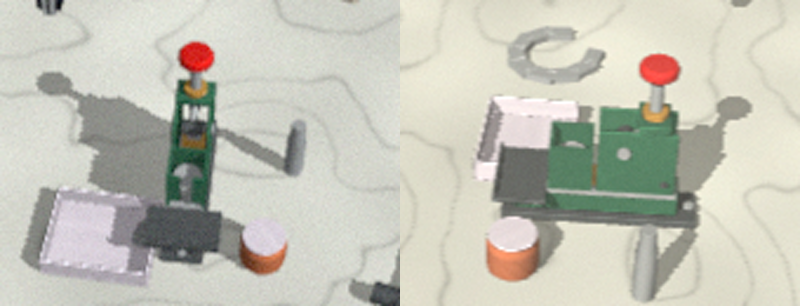

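The deck is clear and the tray hasn't moved, but its near half is in shadow and I can't see the blank. Checking by depth difference and with the wrist camera.

Run:
```python
from h import *
for n in ['scene','side']:
    A=cloud(dict(np.load(f'pics/{n}0.npz'))); c=dict(np.load(f'pics/{n}10.npz')); B=cloud(c)
    rel=B[...,:2]-np.array([.479,.016]); a=rel@np.array([.951,.309])-.086; b=rel@np.array([-.309,.951])
    m=(a>-.02)&(a<.12)&(b<-.03)&(b>-.17)&(B[...,2]<.06)&(abs(A[...,2]-B[...,2])>.004); 
    v,u=np.where(m); print(n,m.sum(), 'uv',np.median(u),np.median(v),'z',np.median(B[m][:,2]) if m.any() else '', 'a b',np.median(a[m]),np.median(b[m]), 'dz', np.median((B-A)[m][:,2]))
    fl=(a>.0)&(a<.1)&(b<-.045)&(b>-.15)&(B[...,2]<.02); 
    for lo in range(-150,-40,10):
        k=fl&(b*1000>=lo)&(b*1000<lo+10); print(lo,k.sum(),np.median(B[k][:,2]).round(4),np.median(A[k][:,2]).round(4),end='; ')
    im=cv2.cvtColor(c['pixels'],cv2.COLOR_RGB2BGR); im=im[215:265,250:330] if n=='scene' else im[185:240,285:345]
    cv2.imwrite(f'pics/t_{n}.png',cv2.resize(cv2.convertScaleAbs(im,alpha=2.2),(400,300),interpolation=cv2.INTER_CUBIC))
cv2.imwrite('pics/t10.png',np.hstack([cv2.imread('pics/t_scene.png'),cv2.imread('pics/t_side.png')]))
c=snap('wrist','wrist10.png')
```

```text
scene 398 uv 285.0 242.0 z 0.0051735396543578505 a b 0.05689081064516495 -0.09420880033117734 dz 0.004149486575398598
-150 104 0.0024 0.0025; -140 96 0.0028 0.0021; -130 101 0.0024 nan; -120 101 0.0024 0.0026; -110 101 0.0023 0.0022; -100 100 0.0029 nan; -90 103 0.0026 0.0022; -80 99 0.0027 0.0019; -70 95 0.0026 nan; -60 77 0.003 nan; -50 22 0.0022 0.002; side 115 uv 310.0 206.0 z 0.004614028655437252 a b 0.06549768534969674 -0.1269995800458354 dz -0.00427291252889106
-150 47 0.0028 nan; -140 52 0.0029 0.003; -130 61 0.0032 0.0027; -120 56 0.0023 0.0026; -110 54 0.003 0.0029; -100 14 0.0035 0.0035; -90 12 0.0018 0.0029; -80 10 0.0027 0.0028; -70 3 0.0037 0.0031; -60 0 nan nan; -50 0 nan nan;
  return _methods._mean(a, axis=axis, dtype=dtype,
  ret = ret.dtype.type(ret / rcount)
```

View pics/t10.png

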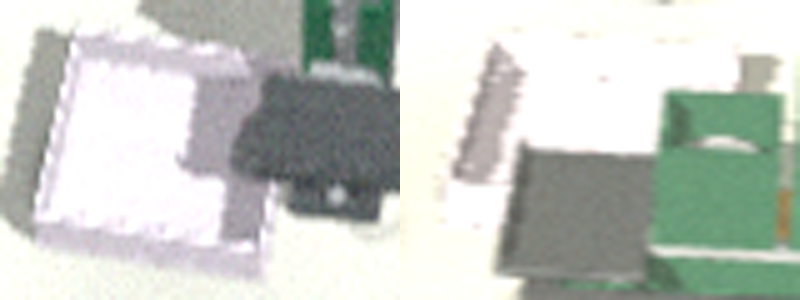

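View pics/wrist10.png

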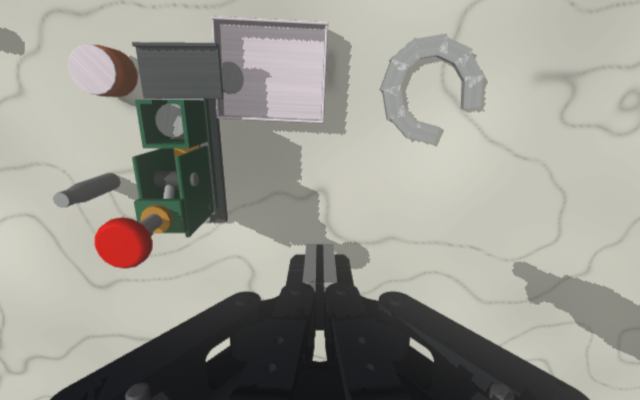

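The wrist view shows the blank in the tray near the deck edge, at (231,78). The remaining stack is visible in the magazine at (170,121). I'll check the blank's height and tilt.

Run:
```python
from h import *
c=dict(np.load('pics/wrist10.npz')); W=cloud(c); p=c['pixels']
rel=W[...,:2]-np.array([.479,.016]); a=rel@np.array([.951,.309])-.086; b=rel@np.array([-.309,.951])
for v in range(58,102,5):
    print(v,[(u,round(1e3*a[v,u]),round(1e3*b[v,u]),round(1e3*W[v,u,2],1)) for u in range(214,254,4)])
im=cv2.cvtColor(p,cv2.COLOR_RGB2BGR)[10:130,130:340]; cv2.imwrite('pics/w10c.png',cv2.resize(cv2.convertScaleAbs(im,alpha=1.4),None,fx=3.8,fy=3.8,interpolation=cv2.INTER_CUBIC))
```

```text
58 [(214, 66, -43, np.float64(43.9)), (218, 66, -48, np.float64(43.5)), (222, 71, -40, np.float64(2.4)), (226, 71, -45, np.float64(1.6)), (230, 71, -50, np.float64(1.8)), (234, 71, -55, np.float64(1.7)), (238, 71, -60, np.float64(2.7)), (242, 71, -65, np.float64(2.5)), (246, 71, -70, np.float64(2.3)), (250, 71, -75, np.float64(2.9))]
63 [(214, 61, -43, np.float64(43.5)), (218, 61, -47, np.float64(43.6)), (222, 63, -46, np.float64(24.1)), (226, 63, -51, np.float64(25.2)), (230, 63, -55, np.float64(22.6)), (234, 64, -58, np.float64(17.7)), (238, 66, -60, np.float64(2.3)), (242, 66, -64, np.float64(1.0)), (246, 66, -70, np.float64(3.2)), (250, 66, -74, np.float64(2.8))]
68 [(214, 56, -43, np.float64(45.5)), (218, 56, -47, np.float64(44.6)), (222, 57, -47, np.float64(30.6)), (226, 58, -51, np.float64(25.6)), (230, 58, -54, np.float64(21.0)), (234, 58, -58, np.float64(17.6)), (238, 59, -61, np.float64(11.8)), (242, 60, -64, np.float64(3.9)), (246, 60, -69, np.float64(2.0)), (250, 60, -74, np.float64(3.1))]
73 [(214, 51, -42, np.float64(44.2)), (218, 51, -46, np.float64(43.4)), (222, 52, -
[... 1257 characters left out ...]
, -73, np.float64(3.2))]
93 [(214, 30, -40, np.float64(44.4)), (218, 30, -44, np.float64(43.7)), (222, 30, -48, np.float64(42.7)), (226, 31, -42, np.float64(3.5)), (230, 30, -52, np.float64(21.8)), (234, 30, -56, np.float64(18.2)), (238, 31, -57, np.float64(3.2)), (242, 31, -62, np.float64(3.0)), (246, 31, -67, np.float64(2.7)), (250, 31, -72, np.float64(2.3))]
98 [(214, 24, -40, np.float64(44.7)), (218, 24, -44, np.float64(44.5)), (222, 24, -49, np.float64(44.4)), (226, 25, -42, np.float64(4.1)), (230, 25, -47, np.float64(2.9)), (234, 25, -52, np.float64(2.6)), (238, 25, -56, np.float64(1.9)), (242, 25, -62, np.float64(2.3)), (246, 25, -67, np.float64(2.1)), (250, 25, -72, np.float64(2.6))]
```

View pics/w10c.png

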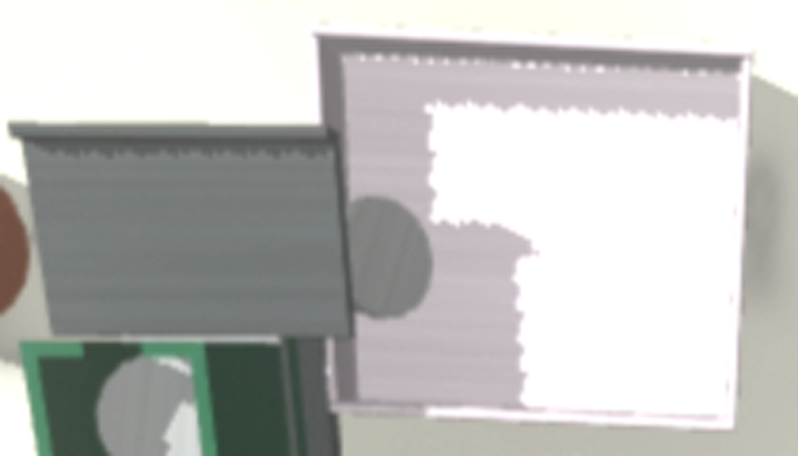

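The blank is in the tray but leans at about 48° on the near rim, with its centre around z 0.020. It isn't lying flat. I have time, so I'll nudge it lightly sideways inside the tray to make it lie down. First I'll hover over the free front part of the tray (dispenser x 86, y −64).

Emit:
carry_out:
  plan:
    - {"hand": 0, "x": 4, "y": -2, "z": 0, "spin": 0}
    - {"hand": 0, "x": 8, "y": -5, "z": 0, "spin": 0}
    - {"hand": 0, "x": 12, "y": -8, "z": 2, "spin": 0}
    - {"hand": 0, "x": 14.1, "y": -9.3, "z": 5, "spin": 0}
    - {"hand": 0, "x": 14.1, "y": -9.3, "z": 10, "spin": 0}
    - {"hand": 0, "x": 14.1, "y": -9.3, "z": 14, "spin": 0}
    - {"hand": 0, "x": 14.1, "y": -9.3, "z": 17, "spin": 0}
    - {"hand": 0, "x": 14.1, "y": -9.3, "z": 18, "spin": 0}
    - {"hand": 0, "x": 14.1, "y": -9.3, "z": 18, "spin": 0}
    - {"hand": 0, "x": 14.1, "y": -9.3, "z": 18, "spin": 0}

```text
t: 18.7
tcp_pos: [0.664, 0.0102, 0.0798]
tcp_rot: [0.987, 0.16, 0.003, 0.001]
wrist_force: [0.7, -1.7, -0.4]
width: -0.0003
```

```bash
python3 look.py 11; python3 go.py .6622 .0083 -.0017
python3 - <<'E'
from h import *
c=snap('wrist','wrist11.png')
for n in ['scene11','side11']:
    c=dict(np.load(f'pics/{n}.npz')); W=cloud(c)
    rel=W[...,:2]-np.array([.479,.016]); a=rel@np.array([.951,.309])-.086; b=rel@np.array([-.309,.951])
    for z in (.105,.115,.125):
        m=(abs(W[...,2]-z)<.005)&(a>.03)&(a<.14)&(b<0)&(b>-.12)
        if m.any(): print(n,z,m.sum(),a[m].min().round(3),a[m].max().round(3),b[m].min().round(3),b[m].max().round(3))
E
```

```text
scene knob z pct [0.1936 0.198  0.2017]
scene z53 39 [0.608  0.0639 0.053 ] [0.6298 0.06   0.0512] [0.0929 0.0775 0.0055]
side knob z pct [0.1902 0.1983 0.2013]
side z53 35 [0.6007 0.0585 0.0529] [0.5719 0.0655 0.0517] [0.0959 0.069  0.0055]
t 18.8 tcp [0.6639 0.0097 0.0795] F [-0.08  0.37 -0.12] w -0.0002 
R [[0.949, 0.315, 0.005], [0.315, -0.949, -0.002], [0.004, 0.004, -1.0]] q [ 0.41  0.61 -0.69  1.47  0.4   1.2  -1.59]
shift cm [-0.24  0.05  8.12]
scene11 0.105 8 0.094 0.101 -0.075 -0.055
scene11 0.115 25 0.086 0.102 -0.072 -0.049
scene11 0.125 24 0.086 0.102 -0.074 -0.049
side11 0.105 13 0.075 0.095 -0.067 -0.05
side11 0.115 29 0.074 0.095 -0.068 -0.046
side11 0.125 30 0.074 0.094 -0.068 -0.047
```

View pics/wrist11.png

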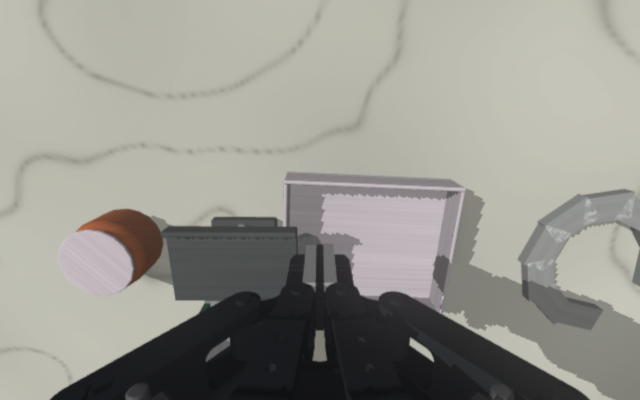

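View pics/both11.png

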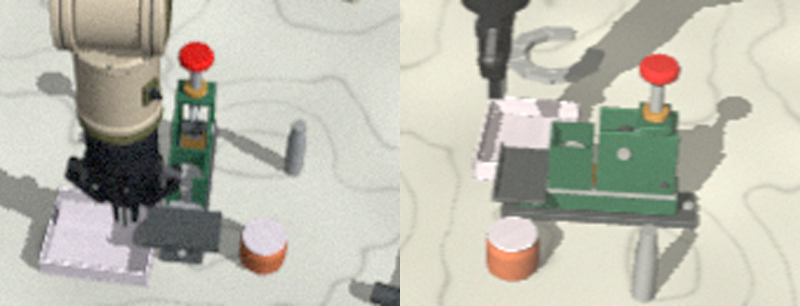

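Finger spans dispenser x 74–101, y −75 to −47. I'll shift 4 mm away from the deck and descend to a tip height of about 0.021.

Emit:
carry_out:
  plan:
    - {"hand": 0, "x": -0.2, "y": 0.4, "z": 0.5, "spin": 0}
    - {"hand": 0, "x": -0.2, "y": 0.4, "z": 2, "spin": 0}
    - {"hand": 0, "x": -0.2, "y": 0.4, "z": 4, "spin": 0}
    - {"hand": 0, "x": -0.2, "y": 0.4, "z": 6, "spin": 0}
    - {"hand": 0, "x": -0.2, "y": 0.4, "z": 7, "spin": 0}
    - {"hand": 0, "x": -0.2, "y": 0.4, "z": 7.7, "spin": 0}
    - {"hand": 0, "x": -0.2, "y": 0.4, "z": 8, "spin": 0}
    - {"hand": 0, "x": -0.2, "y": 0.4, "z": 8, "spin": 0}
    - {"hand": 0, "x": -0.2, "y": 0.4, "z": 8, "spin": 0}
    - {"hand": 0, "x": -0.2, "y": 0.4, "z": 8, "spin": 0}

```text
t: 20.1
tcp_pos: [0.6637, 0.005, -0.0003]
tcp_rot: [0.987, 0.16, 0.003, 0.002]
wrist_force: [0.0, -0.2, 0.6]
width: 0.0002
```

```bash
python3 go.py; python3 look.py 12
```

```text
t 20.1 tcp [ 6.637e-01  5.000e-03 -3.000e-04] F [ 0.02 -0.18  0.63] w 0.0002 
R [[0.949, 0.315, 0.006], [0.315, -0.949, -0.002], [0.005, 0.004, -1.0]] q [ 0.39  0.69 -0.65  1.53  0.46  1.08 -1.62]
scene knob z pct [0.1923 0.1984 0.2021]
scene z53 37 [0.6037 0.0656 0.0527] [0.6286 0.0624 0.0525] [0.0846 0.0811 0.0055]
side knob z pct [0.1894 0.1984 0.2013]
side z53 40 [0.6014 0.0627 0.0531] [0.6241 0.0656 0.0523] [0.0966 0.082  0.0058]
```

View pics/both12.png

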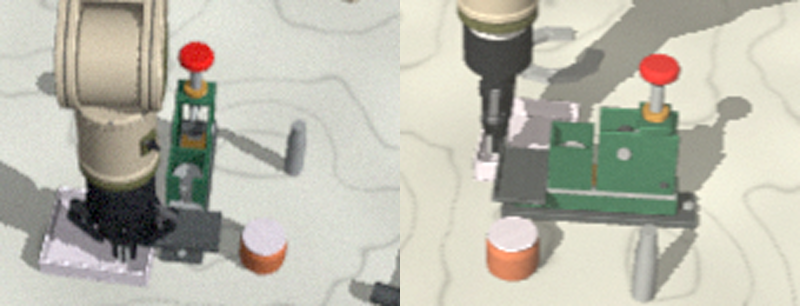

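No contact yet. Now a light push along −x (20 mm in total, of which about 12 mm is on the blank), then back off.

Emit:
carry_out:
  plan:
    - {"hand": 0, "x": -0.4, "y": 0, "z": 0, "spin": 0}
    - {"hand": 0, "x": -0.8, "y": 0, "z": 0, "spin": 0}
    - {"hand": 0, "x": -1.2, "y": 0, "z": 0, "spin": 0}
    - {"hand": 0, "x": -1.6, "y": 0, "z": 0, "spin": 0}
    - {"hand": 0, "x": -2.0, "y": 0, "z": 0, "spin": 0}
    - {"hand": 0, "x": -2.0, "y": 0, "z": 0, "spin": 0}
    - {"hand": 0, "x": -1.4, "y": 0, "z": 0, "spin": 0}
    - {"hand": 0, "x": -0.6, "y": 0, "z": 0, "spin": 0}
    - {"hand": 0, "x": 0, "y": 0, "z": 0, "spin": 0}
    - {"hand": 0, "x": 0, "y": 0, "z": 0, "spin": 0}

```text
t: 21.45
tcp_pos: [0.664, 0.0055, -0.0006]
tcp_rot: [0.987, 0.16, 0.002, 0.001]
wrist_force: [0.8, 0.2, 0.2]
width: -0.0002
```

Emit:
carry_out:
  plan:
    - {"hand": 0, "x": 0, "y": 0, "z": -2, "spin": 0}
    - {"hand": 0, "x": 0, "y": 0, "z": -6, "spin": 0}
    - {"hand": 0, "x": 0, "y": 0, "z": -11, "spin": 0}
    - {"hand": 0, "x": 0, "y": 0, "z": -16, "spin": 0}
    - {"hand": 0, "x": 0, "y": 0, "z": -21, "spin": 0}
    - {"hand": 0, "x": 0, "y": 2, "z": -24, "spin": 0}
    - {"hand": 0, "x": -4, "y": 5, "z": -26, "spin": 0}
    - {"hand": 0, "x": -8, "y": 8, "z": -26, "spin": 0}
    - {"hand": 0, "x": -12, "y": 9, "z": -26, "spin": 0}
    - {"hand": 0, "x": -14, "y": 9, "z": -26, "spin": 0}

```text
t: 22.7
tcp_pos: [0.5565, -0.1255, 0.2605]
tcp_rot: [0.987, 0.158, 0.003, 0.002]
wrist_force: [0.8, -0.1, -0.3]
width: 0.0001
```

```bash
python3 go.py; python3 look.py 13
python3 - <<'E'
from h import *
c=snap('wrist','wrist13.png'); 
im=cv2.cvtColor(c['pixels'],cv2.COLOR_RGB2BGR)[0:200,100:400]; cv2.imwrite('pics/w13c.png',cv2.resize(cv2.convertScaleAbs(im,alpha=1.4),None,fx=2.6,fy=2.6,interpolation=cv2.INTER_CUBIC))
E
```

```text
t 22.7 tcp [ 0.5565 -0.1255  0.2605] F [ 0.84 -0.14 -0.25] w 0.0001 
R [[0.95, 0.313, 0.006], [0.313, -0.95, -0.003], [0.005, 0.005, -1.0]] q [ 0.76  0.26 -0.74  1.51  0.18  1.44 -1.24]
scene knob z pct [0.1916 0.1985 0.2018]
scene z53 42 [0.6063 0.0642 0.053 ] [0.6314 0.0593 0.0513] [0.0938 0.0767 0.006 ]
side knob z pct [0.1905 0.1987 0.2014]
side z53 41 [0.6007 0.0617 0.0529] [0.6255 0.0662 0.0511] [0.0954 0.0744 0.0058]
```

View pics/w13c.png

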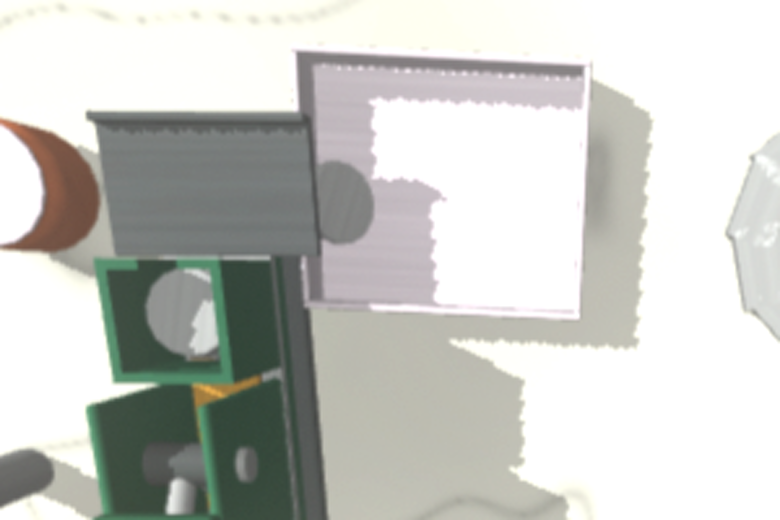

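Run:
```python
from h import *
for n in ['wrist10','wrist13']:
    c=dict(np.load(f'pics/{n}.npz')); W=cloud(c); p=c['pixels'].astype(int)
    rel=W[...,:2]-np.array([.479,.016]); a=rel@np.array([.951,.309])-.086; b=rel@np.array([-.309,.951])
    m=(a>.008)&(a<.1)&(b<-.046)&(b>-.08)&(W[...,2]>.008)&(W[...,2]<.034)
    Q=np.c_[a[m],b[m],W[m][:,2]]*1e3
    print(n,len(Q),'a',np.percentile(Q[:,0],[1,50,99]),'b',np.percentile(Q[:,1],[1,50,99]),'z',np.percentile(Q[:,2],[1,50,99]))
    A=np.c_[Q[:,:2],np.ones(len(Q))]; k=np.linalg.lstsq(A,Q[:,2],rcond=None)[0]; print('slopes',k, 'tilt',np.degrees(np.arctan(np.hypot(*k[:2]))))
    t=(W[...,2]>.02)&(W[...,2]<.032)&(a>-.02)&(a<.13)&(b<-.08)&(b>-.18); print(' tray far rim a',a[t].min(),a[t].max(),'b',b[t].min(),b[t].max())
```

```text
wrist10 588 a [30.34306406 47.63176553 63.99067415] b [-65.20431266 -54.73594885 -46.27521679] z [ 9.05603503 21.27084781 31.41949664]
slopes [5.48309664e-02 1.12243924e+00 7.99748364e+01] tilt 48.33553047542111
 tray far rim a -0.004048868578624881 0.1085270731073101 b -0.16766197737747757 -0.08026659436429316
wrist13 579 a [30.36167505 47.68599749 64.16296247] b [-65.12709691 -54.78995257 -46.17210174] z [ 8.88028564 21.18509102 31.31689664]
slopes [4.10844382e-02 1.12921238e+00 8.09181645e+01] tilt 48.49157465743783
 tray far rim a -0.0031761500548333904 0.10892544312337199 b -0.1681996302810442 -0.0801602660262869
```

The fingertip passed just over the lower part of the sloping disc: at z 0.021 the disc begins at y −54, the finger's edge. Nothing changed. One more attempt, 6 mm lower.

Emit:
carry_out:
  plan:
    - {"hand": 0, "x": 4, "y": -2, "z": 0, "spin": 0}
    - {"hand": 0, "x": 8, "y": -5, "z": 0, "spin": 0}
    - {"hand": 0, "x": 12, "y": -8, "z": 2, "spin": 0}
    - {"hand": 0, "x": 14, "y": -9.1, "z": 5, "spin": 0}
    - {"hand": 0, "x": 14, "y": -9.1, "z": 10, "spin": 0}
    - {"hand": 0, "x": 14, "y": -9.1, "z": 15, "spin": 0}
    - {"hand": 0, "x": 14, "y": -9.1, "z": 19, "spin": 0}
    - {"hand": 0, "x": 14, "y": -9.1, "z": 20, "spin": 0}
    - {"hand": 0, "x": 14, "y": -9.1, "z": 20, "spin": 0}
    - {"hand": 0, "x": 14, "y": -9.1, "z": 20, "spin": 0}

```text
t: 24.1
tcp_pos: [0.6648, 0.0063, 0.0631]
tcp_rot: [0.987, 0.159, 0.005, 0.002]
wrist_force: [-0.1, 1.1, 0.7]
width: -0.0001
```

```bash
python3 go.py .6628 .0064 -.0067
```

```text
t 24.1 tcp [0.6648 0.0063 0.0631] F [-0.07  1.11  0.67] w -0.0001 
R [[0.949, 0.314, 0.01], [0.314, -0.949, -0.003], [0.008, 0.006, -1.0]] q [ 0.42  0.63 -0.7   1.49  0.43  1.18 -1.6 ]
shift cm [-0.25 -0.12  6.98]
```

Emit:
carry_out:
  plan:
    - {"hand": 0, "x": -0.2, "y": -0.1, "z": 2, "spin": 0}
    - {"hand": 0, "x": -0.2, "y": -0.1, "z": 4, "spin": 0}
    - {"hand": 0, "x": -0.2, "y": -0.1, "z": 6, "spin": 0}
    - {"hand": 0, "x": -0.2, "y": -0.1, "z": 6.8, "spin": 0}
    - {"hand": 0, "x": -0.2, "y": -0.1, "z": 6.9, "spin": 0}
    - {"hand": 0, "x": -0.6, "y": -0.1, "z": 6.9, "spin": 0}
    - {"hand": 0, "x": -1.0, "y": -0.1, "z": 6.9, "spin": 0}
    - {"hand": 0, "x": -1.4, "y": -0.1, "z": 6.9, "spin": 0}
    - {"hand": 0, "x": -1.8, "y": -0.1, "z": 6.9, "spin": 0}
    - {"hand": 0, "x": -2.2, "y": -0.1, "z": 6.9, "spin": 0}

```text
t: 25.35
tcp_pos: [0.6441, -0.0001, -0.0059]
tcp_rot: [0.987, 0.159, 0.005, 0.002]
wrist_force: [0.2, -0.2, 0.1]
width: 0.0001
```

```bash
python3 go.py; python3 look.py 14
```

```text
t 25.35 tcp [ 6.441e-01 -1.000e-04 -5.900e-03] F [ 0.25 -0.22  0.11] w 0.0001 
R [[0.949, 0.314, 0.01], [0.314, -0.949, -0.003], [0.008, 0.006, -1.0]] q [ 0.43  0.66 -0.68  1.59  0.47  1.04 -1.64]
scene knob z pct [0.1926 0.1985 0.2013]
scene z53 39 [0.6078 0.0652 0.0529] [0.6365 0.0606 0.0517] [0.0957 0.08   0.0056]
side knob z pct [0.1901 0.1985 0.2016]
side z53 38 [0.5994 0.0686 0.0528] [0.57   0.0651 0.0515] [0.0946 0.0801 0.0056]
```

View pics/both14.png

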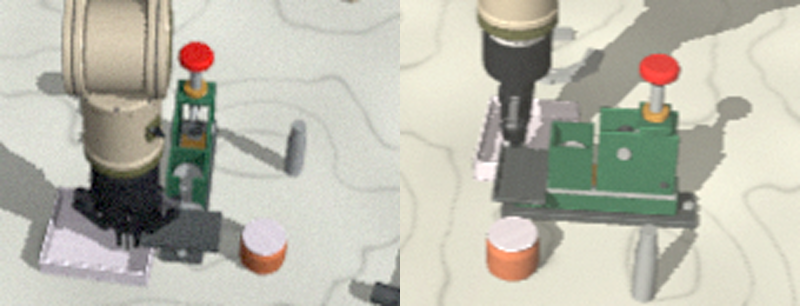

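Emit:
carry_out:
  plan:
    - {"hand": 0, "x": -0.4, "y": 0, "z": 0, "spin": 0}
    - {"hand": 0, "x": -0.8, "y": 0, "z": 0, "spin": 0}
    - {"hand": 0, "x": -1.0, "y": 0, "z": 0, "spin": 0}
    - {"hand": 0, "x": -1.0, "y": 0, "z": 0, "spin": 0}
    - {"hand": 0, "x": -0.4, "y": 0, "z": 0, "spin": 0}
    - {"hand": 0, "x": 0.4, "y": 0, "z": 0, "spin": 0}
    - {"hand": 0, "x": 1.2, "y": 0, "z": 0, "spin": 0}
    - {"hand": 0, "x": 1.2, "y": 0, "z": -1.5, "spin": 0}
    - {"hand": 0, "x": 1.2, "y": 0, "z": -5, "spin": 0}
    - {"hand": 0, "x": 1.2, "y": 0, "z": -10, "spin": 0}

```text
t: 26.7
tcp_pos: [0.6536, 0.0039, 0.095]
tcp_rot: [0.987, 0.159, 0.004, 0.002]
wrist_force: [0.6, 0.2, 0.9]
width: 0.0002
```

Emit:
carry_out:
  plan:
    - {"hand": 0, "x": 0, "y": 0, "z": -5, "spin": 0}
    - {"hand": 0, "x": 0, "y": 0, "z": -10, "spin": 0}
    - {"hand": 0, "x": 0, "y": 1, "z": -14, "spin": 0}
    - {"hand": 0, "x": -2, "y": 3, "z": -16, "spin": 0}
    - {"hand": 0, "x": -6, "y": 6, "z": -16, "spin": 0}
    - {"hand": 0, "x": -10, "y": 9, "z": -16, "spin": 0}
    - {"hand": 0, "x": -12.5, "y": 9, "z": -16, "spin": 0}
    - {"hand": 0, "x": -12.5, "y": 9, "z": -16, "spin": 0}
    - {"hand": 0, "x": -12.5, "y": 9, "z": -16, "spin": 0}
    - {"hand": 0, "x": -12.5, "y": 9, "z": -16, "spin": 0}

```text
t: 27.95
tcp_pos: [0.5625, -0.1194, 0.2549]
tcp_rot: [0.987, 0.16, 0.004, 0.002]
wrist_force: [0.7, -0.0, -0.7]
width: 0.0003
```

```bash
python3 go.py; python3 look.py 15
python3 - <<'E'
from h import *
c=snap('wrist','wrist15.png'); 
im=cv2.cvtColor(c['pixels'],cv2.COLOR_RGB2BGR)[0:200,100:400]; cv2.imwrite('pics/w15c.png',cv2.resize(cv2.convertScaleAbs(im,alpha=1.4),None,fx=2.6,fy=2.6,interpolation=cv2.INTER_CUBIC))
W=cloud(c)
rel=W[...,:2]-np.array([.479,.016]); a=rel@np.array([.951,.309])-.086; b=rel@np.array([-.309,.951])
m=(a>.008)&(a<.1)&(b<-.046)&(b>-.14)&(W[...,2]>.008)&(W[...,2]<.034)
Q=np.c_[a[m],b[m],W[m][:,2]]*1e3
print(len(Q),'a',np.percentile(Q[:,0],[1,50,99]),'b',np.percentile(Q[:,1],[1,50,99]),'z',np.percentile(Q[:,2],[1,50,99]))
k=np.linalg.lstsq(np.c_[Q[:,:2],np.ones(len(Q))],Q[:,2],rcond=None)[0]; print(k)
E
```

```text
t 27.95 tcp [ 0.5625 -0.1194  0.2549] F [ 0.71 -0.   -0.68] w 0.0003 
R [[0.949, 0.316, 0.008], [0.316, -0.949, -0.003], [0.007, 0.005, -1.0]] q [ 0.76  0.28 -0.77  1.5   0.2   1.43 -1.26]
scene knob z pct [0.1937 0.1982 0.2015]
scene z53 40 [0.6081 0.0636 0.053 ] [0.6296 0.0644 0.0514] [0.0909 0.089  0.0059]
side knob z pct [0.1896 0.1986 0.2014]
side z53 41 [0.5992 0.0662 0.053 ] [0.626  0.0661 0.0517] [0.0932 0.0814 0.0058]
579 a [30.44658641 47.63039129 64.00384907] b [-64.93615108 -54.75187739 -46.24183437] z [ 8.85247573 21.14912769 31.53123939]
[2.86219466e-02 1.12311034e+00 8.12484829e+01]
```

View pics/w15c.png

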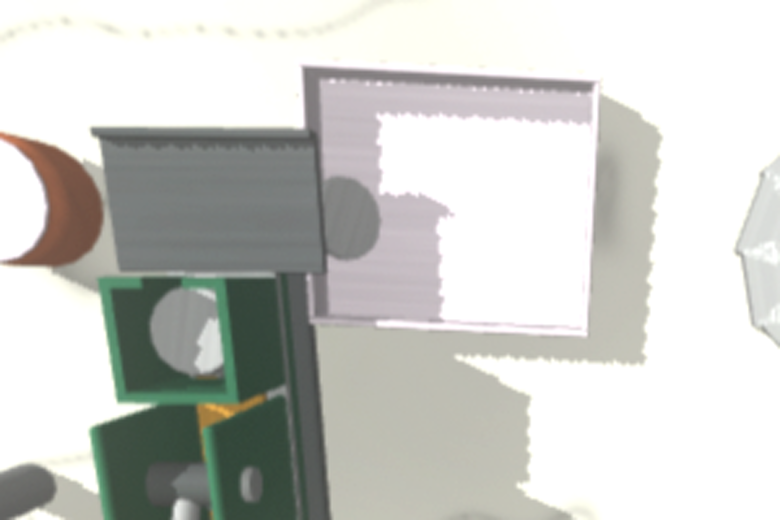

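Still no contact; the blank is unchanged. The wrist camera sees the deck edge at y −48 instead of −45, so the disc is really about 3 mm closer to the deck than I assumed. One last attempt, 4 mm closer to the deck. There is time for it (28 s used).

Emit:
carry_out:
  plan:
    - {"hand": 0, "x": 4, "y": -2, "z": 0, "spin": 0}
    - {"hand": 0, "x": 8, "y": -5, "z": 0, "spin": 0}
    - {"hand": 0, "x": 12, "y": -8, "z": 2, "spin": 0}
    - {"hand": 0, "x": 13.3, "y": -9.1, "z": 5, "spin": 0}
    - {"hand": 0, "x": 13.3, "y": -9.1, "z": 10, "spin": 0}
    - {"hand": 0, "x": 13.3, "y": -9.1, "z": 15, "spin": 0}
    - {"hand": 0, "x": 13.3, "y": -9.1, "z": 18, "spin": 0}
    - {"hand": 0, "x": 13.3, "y": -9.1, "z": 18.5, "spin": 0}
    - {"hand": 0, "x": 13.3, "y": -9.1, "z": 18.5, "spin": 0}
    - {"hand": 0, "x": 13.3, "y": -9.1, "z": 18.5, "spin": 0}

```text
t: 29.35
tcp_pos: [0.6623, 0.0084, 0.0718]
tcp_rot: [0.987, 0.16, 0.005, 0.002]
wrist_force: [0.2, -0.7, 0.3]
width: -0.0001
```

```bash
python3 go.py .6616 .0102 -.0077
```

```text
t 29.35 tcp [0.6623 0.0084 0.0718] F [ 0.22 -0.68  0.31] w -0.0001 
R [[0.949, 0.315, 0.01], [0.316, -0.949, -0.003], [0.009, 0.006, -1.0]] q [ 0.43  0.62 -0.73  1.49  0.43  1.19 -1.61]
shift cm [-0.08 -0.24  7.95]
```

Emit:
carry_out:
  plan:
    - {"hand": 0, "x": -0.1, "y": -0.2, "z": 3, "spin": 0}
    - {"hand": 0, "x": -0.1, "y": -0.2, "z": 6, "spin": 0}
    - {"hand": 0, "x": -0.1, "y": -0.2, "z": 7.6, "spin": 0}
    - {"hand": 0, "x": -0.1, "y": -0.2, "z": 7.9, "spin": 0}
    - {"hand": 0, "x": -0.6, "y": -0.2, "z": 7.9, "spin": 0}
    - {"hand": 0, "x": -1.1, "y": -0.2, "z": 7.9, "spin": 0}
    - {"hand": 0, "x": -1.6, "y": -0.2, "z": 7.9, "spin": 0}
    - {"hand": 0, "x": -2.1, "y": -0.2, "z": 7.9, "spin": 0}
    - {"hand": 0, "x": -2.6, "y": -0.2, "z": 7.9, "spin": 0}
    - {"hand": 0, "x": -2.6, "y": -0.2, "z": 7.9, "spin": 0}

```text
t: 30.6
tcp_pos: [0.6373, 0.0015, -0.0075]
tcp_rot: [0.987, 0.16, 0.005, 0.002]
wrist_force: [0.4, 1.4, 0.5]
width: 0.0003
```

Emit:
carry_out:
  plan:
    - {"hand": 0, "x": 0.5, "y": 0, "z": 0, "spin": 0}
    - {"hand": 0, "x": 1.4, "y": 0.2, "z": 0, "spin": 0}
    - {"hand": 0, "x": 1.8, "y": 0.2, "z": -1.5, "spin": 0}
    - {"hand": 0, "x": 1.8, "y": 0.2, "z": -6, "spin": 0}
    - {"hand": 0, "x": 1.8, "y": 0.2, "z": -12, "spin": 0}
    - {"hand": 0, "x": 1.8, "y": 0.2, "z": -18, "spin": 0}
    - {"hand": 0, "x": 1.8, "y": 1, "z": -23, "spin": 0}
    - {"hand": 0, "x": -1, "y": 4, "z": -26, "spin": 0}
    - {"hand": 0, "x": -5, "y": 8, "z": -26, "spin": 0}
    - {"hand": 0, "x": -9, "y": 11, "z": -26, "spin": 0}

```text
t: 31.85
tcp_pos: [0.5836, -0.132, 0.2538]
tcp_rot: [0.987, 0.16, 0.005, 0.002]
wrist_force: [0.8, -0.9, 1.2]
width: -0.0
```

```bash
python3 go.py
python3 - <<'E'
from h import *
c=snap('wrist','wrist16.png'); 
im=cv2.cvtColor(c['pixels'],cv2.COLOR_RGB2BGR)[0:230,60:400]; cv2.imwrite('pics/w16c.png',cv2.resize(cv2.convertScaleAbs(im,alpha=1.4),None,fx=2.3,fy=2.3,interpolation=cv2.INTER_CUBIC))
W=cloud(c)
rel=W[...,:2]-np.array([.479,.016]); a=rel@np.array([.951,.309])-.086; b=rel@np.array([-.309,.951])
m=(a>.008)&(a<.1)&(b<-.046)&(b>-.14)&(W[...,2]>.008)&(W[...,2]<.034)
Q=np.c_[a[m],b[m],W[m][:,2]]*1e3
print(len(Q),'a',np.percentile(Q[:,0],[1,50,99]),'b',np.percentile(Q[:,1],[1,50,99]),'z',np.percentile(Q[:,2],[1,50,99]))
k=np.linalg.lstsq(np.c_[Q[:,:2],np.ones(len(Q))],Q[:,2],rcond=None)[0]; print(k)
E
```

```text
t 31.85 tcp [ 0.5836 -0.132   0.2538] F [ 0.82 -0.93  1.24] w -0.0 
R [[0.949, 0.315, 0.011], [0.315, -0.949, -0.003], [0.01, 0.007, -1.0]] q [ 0.76  0.34 -0.78  1.45  0.24  1.44 -1.27]
626 a [12.21924758 29.02729494 46.00770364] b [-69.86513171 -56.96486973 -46.35521558] z [ 9.68458835 19.34373649 27.74554695]
[3.25335278e-02 7.27928173e-01 5.99288406e+01]
```

View pics/w16c.png

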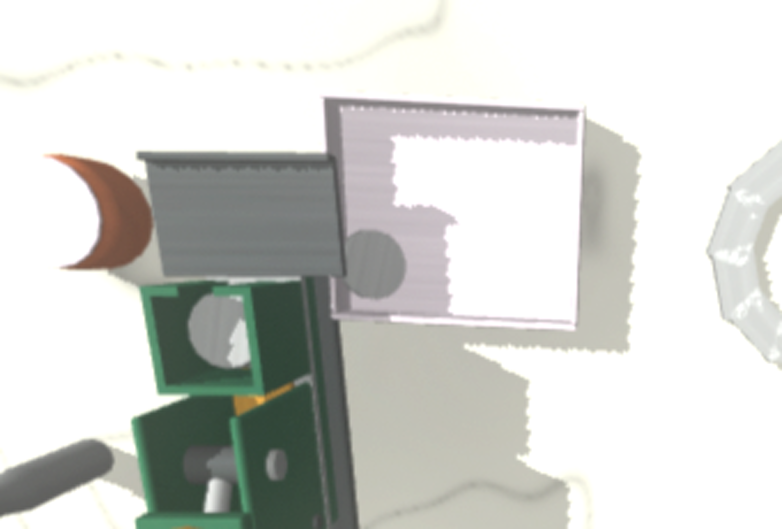

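The blank moved along and now lies at a shallower 36° against the near wall, well inside the tray. I'll compare the scene with the start image and hand in.

```bash
python3 look.py 17
python3 - <<'E'
from h import *
for n in ['scene','side']:
    A=dict(np.load(f'pics/{n}0.npz')); B=dict(np.load(f'pics/{n}17.npz')); W=cloud(A);V=cloud(B)
    d=np.abs(A['pixels'].astype(int)-B['pixels']).max(-1)
    R=(abs(W[...,0]-.6)<.25)&(abs(W[...,1])<.4)&(np.abs(W[...,2]-V[...,2])>.012)&(V[...,2]<.22); v,u=np.where(R); print(n,R.sum(),(u.min(),u.max(),v.min(),v.max()) if len(u) else '')
s=sense(); print(s['t'],np.abs(s['qvel']).max())
E
python3 meas.py scene17 side17 | grep -E 'tray|tin|red'
```

```text
scene knob z pct [0.1917 0.1985 0.2018]
scene z53 44 [0.6074 0.0665 0.053 ] [0.6295 0.0567 0.0519] [0.0949 0.0819 0.0057]
side knob z pct [0.1903 0.1986 0.2009]
side z53 37 [0.6014 0.0667 0.053 ] [0.6248 0.0665 0.0514] [0.0945 0.0853 0.0059]
scene 229 (np.int64(193), np.int64(389), np.int64(187), np.int64(398))
side 2 (np.int64(327), np.int64(339), np.int64(211), np.int64(212))
32.0 0.05694433596925881
scene17 red 140 [ 0.4638 -0.0019  0.1893] [0.5023 0.0348 0.2037] [array([0.4831, 0.0164]), array([0.0367, 0.0384]), np.float64(89.652)] [0.4837 0.0172 0.1985]
scene17 tray 253 [ 0.5823 -0.1105  0.015 ] [ 0.7165 -0.0101  0.031 ] [array([ 0.648 , -0.0477]), array([0.1154, 0.1051]), np.float64(14.7043)] [ 0.6436 -0.067   0.0229]
scene17 tin 143 [0.5614 0.1249 0.043 ] [0.6094 0.1751 0.0488] [array([0.5849, 0.1495]), array([0.0494, 0.0474]), np.float64(20.6559)] [0.5851 0.1489 0.0448]
side17 red 164 [ 0.458  -0.0036  0.1876] [0.4967 0.0383 0.2023] [array([0.4766, 0.0183]), array([0.0368, 0.0382]), np.float64(70.8143)] [0.4763 0.0221 0.1986]
side17 tray 186 [ 0.5956 -0.1156  0.0151] [ 0.7081 -0.0107  0.0314] [array([ 0.6581, -0.0757]), array([0.1249, 0.0705]), np.float64(35.6539)] [ 0.6622 -0.0943  0.0225]
side17 tin 230 [0.4368 0.0283 0.043 ] [0.6056 0.1762 0.0488] [array([0.5238, 0.1042]), array([0.1778, 0.1218]), np.float64(10.7292)] [0.5786 0.1483 0.0448]
```

View pics/both17.png

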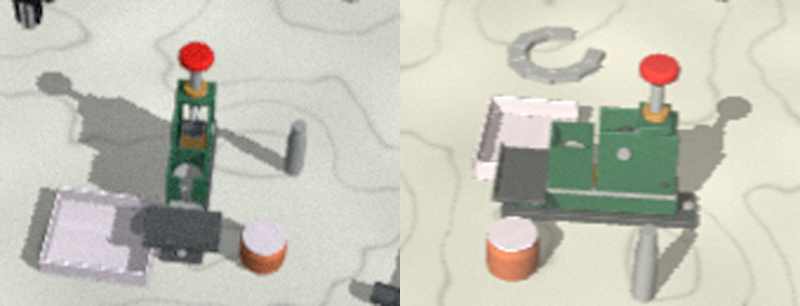

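The tray, tin, punch, horseshoe and hammer are where they were. The plunger is up, the deck is empty and the arm is clear. Handing in.

```bash
python3 -c "
from rig import *
print(sign_off())"
```

```text
the job is handed in; nothing more can be done
None
```

I pressed the plunger once onto its stop, which ejected one blank, and let it come fully up again. I then pushed the blank off the deck edge into the tray with the shut fingertips. I handed in at 32 s.

- **Plunger:** on the stop the force rose to 25 N with only 0.5 mm more travel. The fingertips were really about 21 mm above the reported TCP, so the press went down in stages without a release. The knob's top is back at z ≈ 0.199.
- **Blank not lying flat:** it landed in the tray but leaned at about 48° on the near rim. I tried to nudge it flat inside the tray. Two tries missed it, and the third moved it about 18 mm and lowered it to about 36°. It is still leaning on the near side, with its centre inside the tray and below the rim.
- **Last checks:** the deck is empty and blanks are still in the magazine. The tray and tin measure unmoved, within about 2 mm by the scene camera. The punch, horseshoe and hammer look unmoved. A side-camera box fit of the tray came out different (long side 125 mm against 114 at the start), but the tray's outer limits and middle in that view agree within 2 mm, so I took it as noise. The scene camera's depth comparison with the start picture also flagged 229 pixels. I did not trace them; they may be the parked arm and image noise.

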